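# Change over the bench bobbin winder

### The job

Change over the bobbin winder: lift the worn black-necked arbor out of the spindle and hang it in the empty hole of the rack, take the red-necked arbor from between its neighbours in the rack and seat it fully home in the spindle, with its slot over the two brass dogs. Slide every copper-wound bobbin up off the posts of the wooden stand and lay it flat in the blue tray, and slip the empty white core down over the arbor's pin until it rests on the red neck. Only when all of that is done, swing the red-knobbed run lever right over to its other end, and leave the other things where they are.

Things in the scene. Friction and masses are not known exactly. Their poses are not given: they have to be found in the camera images.
- arbor_mid (a point): The arbor: upright steel part 122 mm tall, in one of the three middle holes of the rack. Point on its axis, 61 mm above its lower end, z up. Tapered shank 48 mm long (29 mm across at the top, 16 mm at the lower end), then a dark octagonal flange about 58 mm across, 14 mm thick, underside 13 mm below this point, with a 14 mm wide drive slot through its rim on both sides, along this point's x (a half turn is the same).
- arbor_neck (a point): The arbor's red plastic neck, round, 30 mm in diameter, 32 mm tall, just above the flange: the part to grip. Point on the axis, 22 mm above the flange's top, 10 mm below the neck's top, 23 mm above arbor_mid. Above the neck a steel pin, 14 mm in diameter, stands up 29 mm, its top 7 mm coned.
- worn_mid (a point): The worn arbor, exactly like the other but with a black neck, at first seated in the spindle. Point on its axis, 61 mm above its lower end, z up; the middle of its neck is 17 mm above this point, the best grip 23 mm above. It goes in the empty hole of the rack, hung by its flange: this point then stands 75 mm above the table. Its slot may point anywhere there.
- spindle_face (a point): The winder's spindle, fixed: centre of the steel nose's flat round top face, 59 mm across, 90 mm above the table; z up along the spindle axis, x along the dogs. The tapered bore below it fits the arbor's shank with 1.4 mm of play all round and is 52 mm deep; seated, the arbor's flange lies on this face (arbor_mid 13 mm above it).
- dogs (a point): Point on the spindle axis, level with the tops of the two brass dogs. They are 10 mm wide and 9 mm high, and stand on the spindle face 18 to 28 mm either side of the axis, along this point's x axis; they fit the arbor's slot with 2 mm of play each side.
- run_lever (a joint): The winder's run lever: 0 = off, leaning to the winder's -x, 1.0 rad = on, leaning to its +x; starts near 0, turns lightly and stays where left. Hinged about the winder's y axis, 95 mm to the -y side of the spindle axis (in spindle_face's axes), 60 mm above the table, on a black block.
- run_lever_tip (a point): Centre of the lever's red knob, 26 mm in diameter, 80 mm from the hinge.
- rack: Grey arbor rack, fixed, 350 x 110 mm, top 62 mm above the table. Origin under its centre. Five square holes of 33 mm in one row along its x axis, 64 mm apart, the third over the origin; one of the middle three is empty. Parts hang by their flanges, lower ends 14 mm above the table. Along the row neighbours leave no room for fingers; across it (its y) there is room.
- chuck_mid (a point): Neighbour in the rack, to be left alone: drill chuck, black body 44 mm across, 116 mm tall. This point is on its axis, 61 mm above its lower end.
- facer_mid (a point): Neighbour in the rack, to be left alone: brass-headed tool, 42 mm across, 108 mm tall. This point is on its axis, 61 mm above its lower end.
- driver_mid (a point): Neighbour in the rack, to be left alone: yellow-headed driver, 40 mm across, 118 mm tall. This point is on its axis, 61 mm above its lower end.
- bobbin0_mid (a point): Copper-wound bobbin with white end flanges, 52 mm in outer diameter, 36 mm tall, bore 22 mm, at first flat on the wooden stand over one of its posts (absent in some runs). This point is its centre, half-way up; z along its axis.
- bobbin1_mid (a point): Copper-wound bobbin with white end flanges, 52 mm in outer diameter, 36 mm tall, bore 22 mm, at first flat on the wooden stand over one of its posts (absent in some runs). This point is its centre, half-way up; z along its axis.
- bobbin2_mid (a point): Copper-wound bobbin with white end flanges, 52 mm in outer diameter, 36 mm tall, bore 22 mm, at first flat on the wooden stand over one of its posts (absent in some runs). This point is its centre, half-way up; z along its axis.
- bobbin3_mid (a point): Copper-wound bobbin with white end flanges, 52 mm in outer diameter, 36 mm tall, bore 22 mm, at first flat on the wooden stand over one of its posts (absent in some runs). This point is its centre, half-way up; z along its axis.
- stand: Wooden stand, fixed, 170 x 170 x 15 mm, origin under its centre. Four upright steel posts, 14 mm in diameter, 50 mm tall above the board (the top 8 mm coned), at 47.5 mm either side of the centre along its x and y; two to four of them carry a bobbin.
- tray_in (a point): Blue tray, fixed, open on top, inside 198 mm (its x) by 168 mm (its y), rim 14 mm above the inner floor. This point is the centre of the inner floor, 4 mm above the table. It holds four bobbins two by two, side by side.
- core_mid (a point): Empty white plastic core, 52 mm in outer diameter, 24 mm tall, bore 22 mm, lying flat on the table. This point is its centre, half-way up. On the arbor, lying on the red neck's top, its centre is 45 mm above arbor_mid.
- lacquer: Amber jar, 52 mm across, 85 mm tall, a bystander. Origin under its centre.
- pot: Blue cup, 64 mm across, 85 mm tall, a bystander. Origin under its centre.
- screwdriver: Screwdriver 190 mm long, lying on the table before the rack, a bystander.
Not all that is in view belongs to the job. Leave any pink look-alike of the part that bears arbor_mid alone.

How it is judged:
By the outcome, as a careful person would: the job done as asked, in the order asked, and still so for the second after the job is handed in, with the robot touching nothing.
Of bobbin0, bobbin1, bobbin2, bobbin3 only 2 to 4 are there at a start; the rules pass over those that are not, and their reading is None.
At some moment in a run one of core may be knocked a few centimetres aside while the robot is not near it.
It also fails if it takes over 200 s, if anything falls off the work surface, if the arm or the gripper's body presses on something with over 40 N, if the wrist force passes 120 N, or if a joint passes its speed limit or range.

### The arm

A 6-joint arm with a two-finger parallel gripper is mounted at the origin on the work surface. World frame = base frame: x ahead of the robot, y to its left, z up, the work surface at z = 0. Lengths are in mm, angles in rad, forces in N, time in s.
With the tool pointing down it reaches from about 375 to 825 mm from the base axis. Payload 5.5 kg.
Tool frame: the origin (TCP) lies at the very end of the fingers, on their centre line; the grasp point (between the pads) lies behind it (ctrl.tcp_to_grasp is the z of the grasp point in the tool frame, in mm); z points along the fingers, y is the line along which they close (so a half turn about z gives the same grasp; the last joint's range is limited). The gripper opens to 85 mm and grips with 20 to 120 N. Pads are 22 mm wide; open, the fingers measure 114 mm over their backs; the gripper's body (76 mm by 85 mm) begins 54 mm behind the grasp point. The pads swing forward as they close: fully open they stand 13 mm farther back than shut.
Start: joints at [-1.112, 0.314, -0.047, 1.21, 0, 1.571], TCP at [265.72, -537.948, 231.299] pointing down, gripper open.
Joint ranges: [-2.67, 2.67], [-0.69, 1.73], [-1.03, 1.25], [-2.08, 2.16], [-1.42, 1.45], [-3.14, 3.14]. Speed limits (rad/s): [2.39, 2.39, 3.01, 3.14, 3.14, 3.14].

### API

Orientations are given as a 3x3 rotation matrix whose columns are the frame's x, y, z axes.
In Python, from station import ctrl gives the robot as it stands. The module is installed in compiled form; this text tells all that it offers.
- The arm moves only by the tool move_arm, never from a script. Its argument "deltas" is a list that holds one entry, the list of rows, each a list of 7 numbers: the finger opening in mm, from 0 to 85.4, then the shift along the world's x, y, z as a fraction of full scale, then the turn, a rotation vector about the world's x, y, z as a fraction of full scale. In form: [[[fingers, dx, dy, dz, rx, ry, rz], ...]]. A call has 1 to 10 rows; each row is the pose to reach, as a shift and turn from the pose commanded when the call began; what a row does not reach only later rows make up. Full scale, the value 1, is 0.25 m for a shift and 45 degrees for a turn. A row lasts 1/12 s, in which the tool goes at most 41.7 mm and 7.16 degrees, less where a joint would pass 70% of its speed; a pose out of reach is approached as far as the arm can. A call with a number of a shift or a turn outside -1 to 1 is refused whole. A call with a gripper value outside its range is refused whole. The fingers move at their own pace and stop on an object; "newtons" is the grip in N (left out, the last holds). Time passes only in rows, so rows that repeat a pose let the fingers close. It gives the time, the measured TCP pose, the force, the opening and the grip force at its end, in the units of the state.
- ctrl.get_obs(): the state, without advancing time (a new reading comes with each control period).
- ctrl.get_image(name): name is "scene" or "top" or "wrist"; returns (picture, depth): 480x640x3 uint8, red, green, blue; 480x640 float32, mm along the optical axis (not along the pixel's ray), 0 where there is no reading.
- ctrl.get_calibration(name): a dict with "fx", "fy", "cx", "cy" (pixels), "pose" (4x4, takes a point from camera to world coordinates); the wrist camera has in their place "T_tool_cam" (4x4, takes a point from camera to tool coordinates, whose origin is the TCP and whose axes are the flange's). Camera axes: x right, y up, looking along -z (the intrinsics and any distortion apply to the point x, -y, -z); pixel columns grow to the right and rows downward; lengths in mm; the calibration is good to about 2 mm. A picture is of the moment at which its call begins: read the wrist's pose just before it. get_calibration takes no time and is no camera call.
- ctrl.job_done(): hands the job in; it is judged then, once.
The state is a dict: "time_s": time; "joints": joint angles; "joint_velocities": joint speeds; "joint_torque": joint torques, N m; "position": TCP position; "orientation": TCP orientation; "wrist_force": force on the tool from outside, world axes, zero at the start; "moment": the same for the moment, N m; "width": finger opening in mm; "grasp_force": force on a finger pad.
Only numpy, scipy, OpenCV 4.12 (cv2) and the standard library are available. Lean on these libraries where they do the work, as an engineer would, in place of code of your own. Each camera call takes 0.05 s, during which the arm holds its last target. There are 200 camera calls.

## Working session

There is one attempt and no reset: what is moved stays moved. The work goes in short steps, Python scripts to look and compute and a tool call to move; the robot and the scene stay as the last step left them, time stands still between calls to the robot, and variables do not carry over. Pictures are saved under pics/ and viewed, at most 17 in all, crops included, and the job is handed in when it is done.

Besides the shell and the picture viewer there is one more tool, called after "Emit:" as name([rows], argument=value, ...), one row to a line, values as JSON. move_arm: Moves the arm, as the interface text tells. Shift numbers are shares of 0.25 m and turn numbers shares of 45 degrees, none past 1 either way. Its arguments: {"type":"object","properties":{"deltas":{"type":"array"},"newtons":{"type":"number"}},"required":["deltas"]}

```bash
mkdir -p pics; cat > h.py <<'E'
import numpy as np, cv2
from station import ctrl
def ray(cal,pose,u,v):
    d=np.array([(u-cal['cx'])/cal['fx'],-(v-cal['cy'])/cal['fy'],-1.0])
    return pose[:3,3],pose[:3,:3]@d
def wpose():
    o=ctrl.get_obs();T=np.eye(4);T[:3,:3]=np.array(o['orientation']).reshape(3,3);T[:3,3]=o['position']
    return T@np.array(ctrl.get_calibration('wrist')['T_tool_cam'])
def onz(cal,pose,u,v,z):
    p,d=ray(cal,pose,u,v);return p+d*(z-p[2])/d[2]
def proj(cal,pose,P):
    q=pose[:3,:3].T@(np.array(P)-pose[:3,3]);return cal['cx']+cal['fx']*q[0]/-q[2],cal['cy']-cal['fy']*q[1]/-q[2]
def snap(n,f=None):
    im,d=ctrl.get_image(n)
    if f: cv2.imwrite('pics/'+f+'.png',im[:,:,::-1]); np.save('pics/'+f+'.npy',d)
    return im,d
E
python3 - <<'E'
from h import *
for n in('scene','top'):
    snap(n,n+'0');c=ctrl.get_calibration(n);print(n,c)
print(ctrl.get_calibration('wrist'),ctrl.tcp_to_grasp)
print(ctrl.get_obs())
E
```

```text
scene {'fx': 435.6636121460614, 'fy': 435.6636121460614, 'cx': 322.0961236814434, 'cy': 230.32716276061765, 'pose': array([[ 4.78797738e-01, -5.43669775e-01,  6.89330038e-01,
         1.37287302e+03],
       [ 8.77839404e-01,  2.85495063e-01, -3.84565403e-01,
        -4.06701305e+02],
       [ 1.22762636e-02,  7.89250115e-01,  6.13949142e-01,
         8.05950051e+02],
       [ 0.00000000e+00,  0.00000000e+00,  0.00000000e+00,
         1.00000000e+00]])}
top {'fx': 514.4044807497216, 'fy': 514.4044807497216, 'cx': 321.77110457798926, 'cy': 241.9826615676905, 'pose': array([[ 1.09403984e-02,  9.97792900e-01, -6.54953223e-02,
         4.95855881e+02],
       [-9.99905128e-01,  1.14647295e-02,  7.63512896e-03,
         5.85667207e+01],
       [ 8.36916362e-03,  6.54055773e-02,  9.97823666e-01,
         1.25551032e+03],
       [ 0.00000000e+00,  0.00000000e+00,  0.00000000e+00,
         1.00000000e+00]])}
{'fx': 365.83710987581213, 'fy': 365.83710987581213, 'cx': 318.3998321799424, 'cy': 235.539891602876, 'T_tool_cam': array([[ 9.26642532e-04,  9.52963276e-01,  3.03084372e-01,
         7.
[... 415 characters left out ...]
,  1.57077265e+00]), 'joint_velocities': array([-0.00136603, -0.00132256,  0.00287985, -0.00018357, -0.00049286,
        0.00025372]), 'joint_torque': array([-6.89573335e-05, -5.40765882e+01,  3.40541840e+01,  1.12110015e-02,
       -1.04945923e-05,  5.21341519e-06]), 'position': array([ 265.51151628, -537.4861769 ,  230.5169997 ]), 'orientation': array([[ 8.96556844e-01,  4.42928139e-01, -6.98991605e-04],
       [ 4.42928690e-01, -8.96555809e-01,  1.36262900e-03],
       [-2.31382557e-05, -1.53127779e-03, -9.99998827e-01]]), 'wrist_force': array([-1.15172767, -0.32587032,  1.00856426]), 'moment': array([-0.00688695, -0.02525759,  0.01664222]), 'grasp_force': 0.0, 'width': 84.97286164902057}
```

View pics/top0.png

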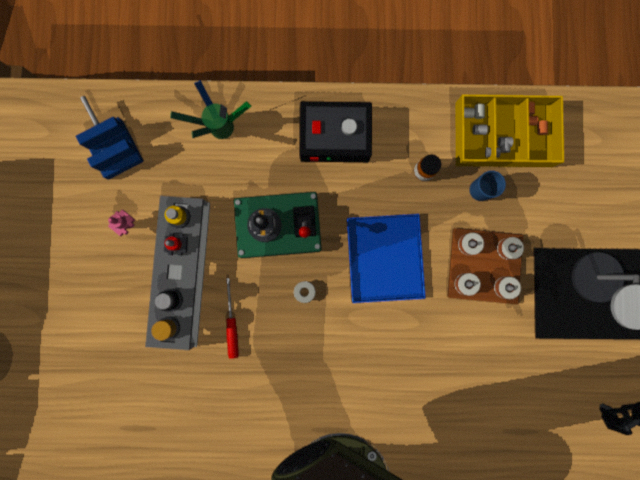

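View pics/scene0.png

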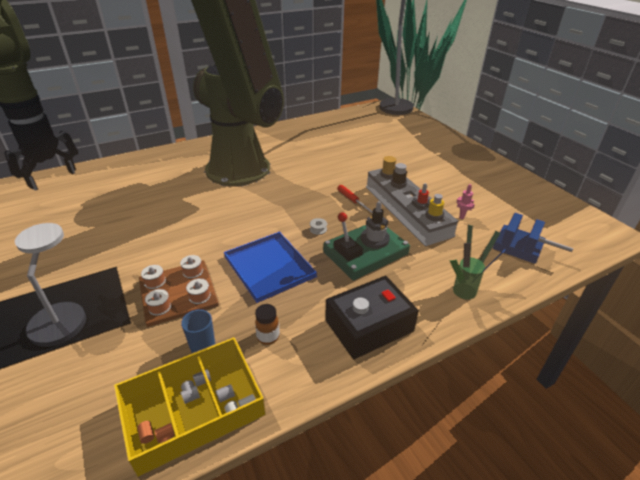

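The top view shows rack parts: driver (175,215), red arbor (174,243), empty hole (175,272), chuck (166,300) and facer (163,330). The worn arbor is in the spindle at (264,223), with the lever knob at (305,230). The core is at (305,292), the tray at (387,258), and bobbins at (472,243), (512,248), (468,284), (508,288).
Things that could be taken for the red arbor: the pink look-alike (120,222), the lever knob (305,230), the red button (317,127) and the screwdriver handle (232,338). I choose (174,243): it has a red neck and sits in the rack.

```bash
cat > m.py <<'E'
from h import *
im=cv2.imread('pics/top0.png')[:,:,::-1].copy();c=ctrl.get_calibration('top');P=c['pose']
hsv=cv2.cvtColor(im,cv2.COLOR_RGB2HSV)
def blob(u,v,r,lo,hi,z,name):
    m=cv2.inRange(hsv,np.array(lo),np.array(hi));k=np.zeros_like(m);cv2.circle(k,(u,v),r,255,-1);m&=k
    cs=cv2.findContours(m,cv2.RETR_EXTERNAL,cv2.CHAIN_APPROX_NONE)[0];q=np.vstack(cs) if len(cs) else None
    a=max(cs,key=cv2.contourArea);rc=cv2.minAreaRect(a);pts=cv2.boxPoints(rc)
    print(name,cv2.contourArea(a),np.round(rc[0],1),'c',np.round(onz(c,P,*rc[0],z),1),'corners',[tuple(np.round(onz(c,P,*p,z)[:2])) for p in pts])
for u,v in((472,243),(512,248),(468,284),(508,288)): blob(u,v,16,(0,0,110),(180,90,255),51,'bob')
blob(305,292,16,(0,0,110),(180,70,255),24,'core')
blob(387,258,70,(100,150,40),(130,255,255),18,'tray')
blob(278,225,70,(60,80,20),(95,255,140),20,'base')
blob(490,265,65,(0,110,40),(14,255,150),15,'stand')
blob(174,243,12,(170,120,60),(180,255,255),108,'redneck')
blob(305,230,14,(0,180,60),(180,255,255),130,'knob')
for n,u,v,z in(('worn',263,221,120),('hole',175,272,62),('rackTL',160,197,62),('TR',208,200,62),('BL',147,347,62),('BR',192,349,62)):
    print(n,np.round(onz(c,P,u,v,z),1))
E
python3 m.py
```

```text
bob 356.5 [472.5 243.5] c [ 575.4 -305.2   51. ] corners [(np.float64(600.0), np.float64(-281.0)), (np.float64(600.0), np.float64(-330.0)), (np.float64(551.0), np.float64(-330.0)), (np.float64(550.0), np.float64(-280.0))]
bob 340.5 [512.  247.5] c [ 567.1 -398.3   51. ] corners [(np.float64(592.0), np.float64(-375.0)), (np.float64(592.0), np.float64(-422.0)), (np.float64(543.0), np.float64(-421.0)), (np.float64(542.0), np.float64(-374.0))]
bob 365.5 [468.8 283.8] c [ 480.9 -295.6   51. ] corners [(np.float64(481.0), np.float64(-260.0)), (np.float64(517.0), np.float64(-295.0)), (np.float64(481.0), np.float64(-331.0)), (np.float64(445.0), np.float64(-296.0))]
bob 360.0 [509.5 287.5] c [ 473.2 -391.1   51. ] corners [(np.float64(497.0), np.float64(-367.0)), (np.float64(498.0), np.float64(-416.0)), (np.float64(449.0), np.float64(-415.0)), (np.float64(449.0), np.float64(-366.0))]
core 328.0 [304.  291.5] c [457.9  90.2  24. ] corners [(np.float64(483.0), np.float64(114.0)), (np.float64(483.0), np.float64(67.0)), (np.float64(433.0), np.float64(66.0)), (np.float64(433.0), np.float64(114.0))
[... 538 characters left out ...]
, (np.float64(617.0), np.float64(-267.0)), (np.float64(602.0), np.float64(-444.0)), (np.float64(433.0), np.float64(-425.0))]
redneck 0.5 [166.5 238.5] c [575.  396.3 108. ] corners [(np.float64(574.0), np.float64(400.0)), (np.float64(578.0), np.float64(395.0)), (np.float64(576.0), np.float64(393.0)), (np.float64(572.0), np.float64(397.0))]
knob 75.5 [303.5 232. ] c [591.2  90.3 130. ] corners [(np.float64(602.0), np.float64(100.0)), (np.float64(602.0), np.float64(81.0)), (np.float64(580.0), np.float64(80.0)), (np.float64(580.0), np.float64(100.0))]
worn [615.5 180.6 120. ]
hole [500.8 387.8  62. ]
rackTL [675.  427.9  62. ]
TR [669.3 316.   62. ]
BL [328.8 446.7  62. ]
BR [325.3 343.8  62. ]
```

Emit:
move_arm([
  [[85,0.52,0.38,0,0,0,0.71],[85,0.52,0.38,0,0,0,0.71],[85,0.52,0.38,0,0,0,0.71],[85,0.52,0.38,0,0,0,0.71],[85,0.52,0.38,0,0,0,0.71],[85,0.52,0.38,0,0,0,0.71]],
])

```text
time_s: 0.6
position: [397.2, -441.3, 230.8]
orientation: [[0.522, 0.853, -0.001], [0.853, -0.522, 0.001], [0.0, -0.001, -1.0]]
wrist_force: [-0.5, -1.0, -0.5]
width: 85.0
grasp_force: 0.0
```

Emit:
move_arm([
  [[68,0.52,0.38,0,0,0,0.705],[68,0.52,0.38,0,0,0,0.705],[68,0.52,0.38,0,0,0,0.705],[68,0.52,0.38,0,0,0,0.705],[68,0.52,0.38,0,0,0,0.705],[68,0.52,0.38,0,0,0,0.705],[68,0.52,0.38,0,0,0,0.705]],
])

```text
time_s: 1.18
position: [524.9, -348.5, 230.8]
orientation: [[0.004, 1.0, -0.001], [1.0, -0.004, 0.0], [0.0, -0.001, -1.0]]
wrist_force: [-0.8, 0.2, 0.0]
width: 67.6
grasp_force: 0.0
```

```bash
python3 - <<'E'
from h import *
o=ctrl.get_obs();print(o['position'],o['orientation'],o['joints'],o['time_s'])
W=wpose();im,d=snap('wrist','w1');np.save('pics/w1W.npy',W);c=ctrl.get_calibration('wrist')
for p in((575,-305),(567,-398),(481,-296),(473,-391)): print(proj(c,W,(*p,51)))
E
```

```text
[ 524.94674002 -348.45930527  230.82101864] [[ 4.27377546e-03  9.99990051e-01 -1.27767699e-03]
 [ 9.99990867e-01 -4.27374399e-03  2.73619525e-05]
 [ 2.19012160e-05 -1.27778226e-03 -9.99999183e-01]] [-5.85655990e-01  3.72159547e-01  3.38351810e-02  1.23355184e+00
 -6.83429043e-04  9.89414480e-01] 1.1833
(np.float64(375.31163832657774), np.float64(160.48930930704893))
(np.float64(362.581817232598), np.float64(260.1324799148487))
(np.float64(266.94826819151746), np.float64(150.26295783737748))
(np.float64(263.08678146404145), np.float64(253.44427013386127))
```

View pics/w1.png

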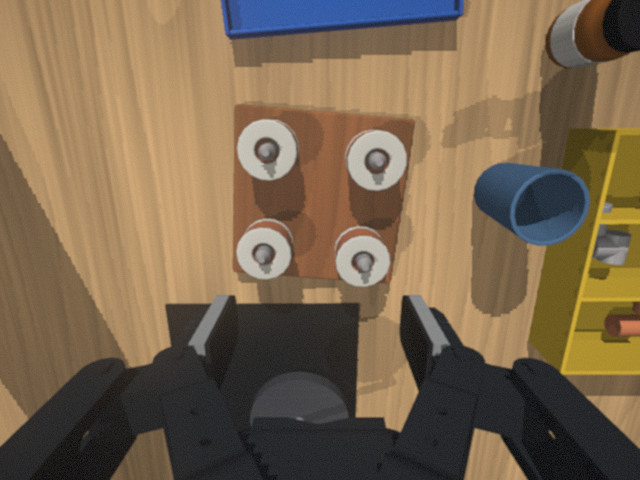

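The wrist view shows four bobbins at (268,150), (377,160), (265,248) and (362,257), with the tray edge on top and the pot at the right.

```bash
cat >> h.py <<'E'
def hulls(im,ctr,r,lo,hi):
    hsv=cv2.cvtColor(np.ascontiguousarray(im),cv2.COLOR_RGB2HSV);m=cv2.inRange(hsv,np.array(lo),np.array(hi))
    k=np.zeros_like(m);cv2.circle(k,tuple(map(int,ctr)),r,255,-1);m=cv2.morphologyEx(m&k,cv2.MORPH_OPEN,np.ones((3,3),np.uint8))
    cs=cv2.findContours(m,cv2.RETR_EXTERNAL,cv2.CHAIN_APPROX_NONE)[0]
    return max(cs,key=cv2.contourArea)
def disc(im,cal,W,ctr,r,lo,hi,z):
    a=hulls(im,ctr,r,lo,hi)[:,0]
    p=np.array([onz(cal,W,*q,z)[:2] for q in a]).astype(np.float32)
    h=cv2.convexHull(p);(x,y),rr=cv2.minEnclosingCircle(h);rect=cv2.minAreaRect(h)
    M=cv2.moments(h);return np.round([x,y,rr,M['m10']/M['m00'],M['m01']/M['m00'],*rect[1]],1)
E
python3 - <<'E'
from h import *
im=cv2.imread('pics/w1.png')[:,:,::-1];W=np.load('pics/w1W.npy');c=ctrl.get_calibration('wrist')
for q in((377,160),(362,257),(268,150),(265,248)): print(disc(im,c,W,q,42,(0,0,120),(180,60,255),51))
E
```

```text
[ 576.  -305.3   26.2  576.1 -305.3   51.5   51.6]
[ 566.8 -399.3   26.4  566.9 -399.4   50.9   50.5]
[ 481.5 -295.8   26.8  480.8 -295.7   51.5   51.1]
[ 473.4 -391.3   26.3  473.3 -391.3   51.3   51. ]
```

Emit:
move_arm([
  [[68,0.204,0.173,-0.1,0,0,0],[68,0.204,0.173,-0.2,0,0,0],[68,0.204,0.173,-0.36,0,0,0],[68,0.204,0.173,-0.52,0,0,0],[68,0.204,0.173,-0.66,0,0,0],[68,0.204,0.173,-0.76,0,0,0],[68,0.204,0.173,-0.82,0,0,0],[68,0.204,0.173,-0.856,0,0,0],[68,0.204,0.173,-0.856,0,0,0]],
])

```text
time_s: 1.98
position: [574.2, -305.2, 15.2]
orientation: [[0.004, 1.0, -0.003], [1.0, -0.004, 0.002], [0.002, -0.003, -1.0]]
wrist_force: [-0.3, 0.8, 0.3]
width: 68.1
grasp_force: 0.0
```

Emit:
move_arm([
  [[45,0,0,0,0,0,0],[45,0,0,0,0,0,0],[45,0,0,0,0,0,0],[45,0,0,0,0,0,0],[45,0,0,0,0,0,0]],
], newtons=40)

```text
time_s: 2.4
position: [577.6, -305.3, 18.7]
orientation: [[0.001, 1.0, 0.002], [1.0, -0.001, -0.001], [-0.001, 0.002, -1.0]]
wrist_force: [-0.6, -0.8, 3.8]
width: 51.9
grasp_force: 42.4
```

```bash
python3 -c "
from h import *
print(ctrl.tcp_to_grasp)
snap('scene','s1');im=cv2.imread('pics/s1.png');cv2.imwrite('pics/s1c.png',cv2.resize(im[180:360,60:340],None,fx=2.5,fy=2.5))"
```

```text
-18.700000000000003
```

View pics/s1c.png

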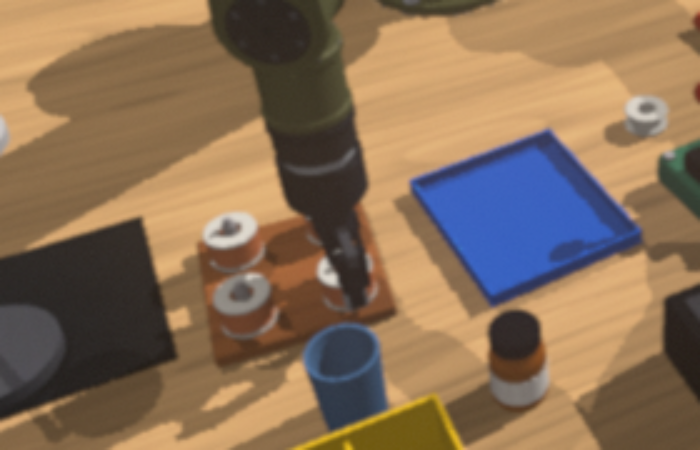

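Emit:
move_arm([
  [[45,0,0,0.08,0,0,0],[45,0,0,0.2,0,0,0],[45,0,0,0.32,0,0,0],[45,0.01,0.1,0.32,0,0,0],[45,0.02,0.24,0.32,0,0,0],[45,0.03,0.38,0.32,0,0,0],[45,0.04,0.52,0.32,0,0,0],[45,0.047,0.63,0.32,0,0,0],[45,0.047,0.668,0.32,0,0,0],[45,0.047,0.668,0.32,0,0,0]],
])

```text
time_s: 3.28
position: [588.3, -135.0, 97.3]
orientation: [[-0.003, 1.0, -0.0], [1.0, 0.003, 0.001], [0.001, -0.0, -1.0]]
wrist_force: [-0.3, -1.2, -1.8]
width: 52.1
grasp_force: 42.5
```

Emit:
move_arm([
  [[45,0,0,-0.1,0,0,0],[45,0,0,-0.22,0,0,0],[45,0,0,-0.3,0,0,0],[45,0,0,-0.34,0,0,0],[45,0,0,-0.352,0,0,0],[45,0,0,-0.352,0,0,0],[45,0,0,-0.352,0,0,0]],
])

```text
time_s: 3.87
position: [589.3, -138.5, 10.2]
orientation: [[0.001, 1.0, 0.001], [1.0, -0.001, -0.0], [-0.0, 0.001, -1.0]]
wrist_force: [-0.4, -0.5, -1.3]
width: 51.9
grasp_force: 42.5
```

Emit:
move_arm([
  [[45,0,0,-0.006,0,0,0],[45,0,0,-0.006,0,0,0],[62,0,0,-0.006,0,0,0],[62,0,0,-0.006,0,0,0],[62,0,0,-0.006,0,0,0],[62,0,0,0.04,0,0,0],[62,0,0,0.14,0,0,0],[62,0,0,0.26,0,0,0],[68,0,0,0.334,0,0,0],[68,0,0,0.334,0,0,0]],
])

```text
time_s: 4.7
position: [591.9, -138.5, 98.6]
orientation: [[0.001, 1.0, 0.008], [1.0, -0.001, -0.002], [-0.002, 0.008, -1.0]]
wrist_force: [0.1, -0.9, 0.3]
width: 68.1
grasp_force: 0.0
```

Emit:
move_arm([
  [[68,-0.06,-0.1,0,0,0,0],[68,-0.16,-0.24,0,0,0,0],[68,-0.26,-0.38,0,0,0,0],[68,-0.35,-0.5,0,0,0,0],[68,-0.41,-0.6,0,0,0,0],[68,-0.43,-0.632,0,0,0,0],[68,-0.43,-0.632,-0.08,0,0,0],[68,-0.43,-0.632,-0.18,0,0,0],[68,-0.43,-0.632,-0.27,0,0,0],[68,-0.43,-0.632,-0.295,0,0,0]],
])

```text
time_s: 5.53
position: [479.1, -294.1, 16.1]
orientation: [[0.001, 1.0, -0.004], [1.0, -0.001, 0.003], [0.003, -0.004, -1.0]]
wrist_force: [-1.6, 0.3, -0.5]
width: 68.1
grasp_force: 0.0
```

Emit:
move_arm([
  [[68,0,0,0,0,0,0],[45,0,0,0,0,0,0],[45,0,0,0,0,0,0],[45,0,0,0,0,0,0],[45,0,0,0,0,0,0]],
])

```text
time_s: 5.95
position: [482.0, -296.1, 20.3]
orientation: [[0.0, 1.0, 0.002], [1.0, -0.0, -0.001], [-0.001, 0.002, -1.0]]
wrist_force: [0.2, 1.0, 2.3]
width: 51.7
grasp_force: 42.3
```

Emit:
move_arm([
  [[45,0,0,0.08,0,0,0],[45,0,0,0.2,0,0,0],[45,0,0,0.32,0,0,0],[45,0.01,0.08,0.32,0,0,0],[45,0.02,0.2,0.32,0,0,0],[45,0.03,0.34,0.32,0,0,0],[45,0.05,0.48,0.32,0,0,0],[45,0.07,0.58,0.32,0,0,0],[45,0.07,0.607,0.32,0,0,0],[45,0.07,0.607,0.32,0,0,0]],
])

```text
time_s: 6.78
position: [498.7, -142.3, 99.6]
orientation: [[-0.003, 1.0, 0.001], [1.0, 0.003, 0.0], [0.0, 0.001, -1.0]]
wrist_force: [-0.0, -0.5, -0.9]
width: 52.1
grasp_force: 42.5
```

Emit:
move_arm([
  [[45,0,0,-0.1,0,0,0],[45,0,0,-0.22,0,0,0],[45,0,0,-0.3,0,0,0],[45,0,0,-0.34,0,0,0],[45,0,0,-0.36,0,0,0],[45,0,0,-0.36,0,0,0],[45,0,0,-0.36,0,0,0],[62,0,0,-0.36,0,0,0],[62,0,0,-0.36,0,0,0],[62,0,0,-0.36,0,0,0]],
])

```text
time_s: 7.62
position: [499.2, -144.4, 9.7]
orientation: [[0.001, 1.0, 0.001], [1.0, -0.001, -0.0], [-0.0, 0.001, -1.0]]
wrist_force: [0.6, -0.2, 0.2]
width: 62.4
grasp_force: 0.0
```

Emit:
move_arm([
  [[62,0,0,0.04,0,0,0],[62,0,0,0.16,0,0,0],[62,0,0,0.28,0,0,0],[68,0,0,0.36,0,0,0],[68,0,0,0.36,0,0,0]],
])

```text
time_s: 8.03
position: [501.9, -144.9, 104.4]
orientation: [[0.001, 1.0, 0.008], [1.0, -0.001, -0.002], [-0.002, 0.008, -1.0]]
wrist_force: [0.5, -0.7, 0.8]
width: 67.8
grasp_force: 0.0
```

```bash
python3 -c "
from h import *
W=wpose();np.save('pics/w2W.npy',W);snap('wrist','w2');o=ctrl.get_obs();print(o['position'],o['wrist_force'],o['joints'])"
```

```text
[ 500.83340273 -144.62656486  102.30360257] [ 0.00098473  0.08182361 -0.45574083] [-2.81072205e-01  2.52955285e-01 -4.37820886e-01  8.74218260e-01
 -8.18054016e-05  1.29028446e+00]
```

View pics/w2.png

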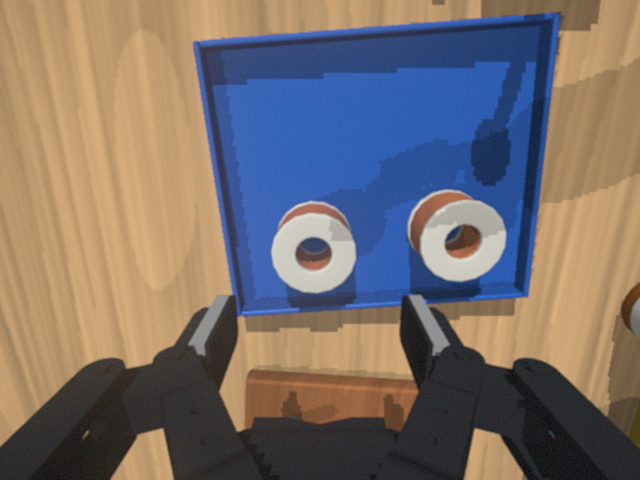

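The tray shows two bobbins lying flat at (313,248) and (462,238), with the far row free.

Emit:
move_arm([
  [[68,-0.01,-0.1,0,0,0,0],[68,-0.02,-0.24,0,0,0,0],[68,-0.04,-0.4,0,0,0,0],[68,-0.06,-0.56,0,0,0,0],[68,-0.08,-0.72,0,0,0,0],[68,-0.09,-0.86,0,0,0,0],[68,-0.101,-0.95,0,0,0,0],[68,-0.101,-0.989,0,0,0,0],[68,-0.101,-0.989,0,0,0,0],[68,-0.101,-0.989,0,0,0,0]],
])

```text
time_s: 8.92
position: [472.7, -390.3, 98.2]
orientation: [[0.001, 1.0, -0.001], [1.0, -0.001, 0.002], [0.002, -0.001, -1.0]]
wrist_force: [1.0, -0.2, -0.4]
width: 68.1
grasp_force: 0.0
```

Emit:
move_arm([
  [[68,0,0,-0.1,0,0,0],[68,0,0,-0.2,0,0,0],[68,0,0,-0.28,0,0,0],[68,0,0,-0.32,0,0,0],[68,0,0,-0.32,0,0,0],[45,0,0,-0.32,0,0,0],[45,0,0,-0.32,0,0,0],[45,0,0,-0.32,0,0,0],[45,0,0,-0.32,0,0,0]],
])

```text
time_s: 9.67
position: [474.0, -391.6, 20.2]
orientation: [[0.0, 1.0, 0.001], [1.0, -0.0, -0.001], [-0.001, 0.001, -1.0]]
wrist_force: [0.2, -0.5, -1.4]
width: 51.8
grasp_force: 41.9
```

Emit:
move_arm([
  [[45,0,0,0.08,0,0,0],[45,0,0,0.2,0,0,0],[45,0,0,0.32,0,0,0],[45,0,0.08,0.32,0,0,0],[45,0,0.22,0.32,0,0,0],[45,0,0.38,0.32,0,0,0],[45,0,0.54,0.32,0,0,0],[45,0,0.7,0.32,0,0,0],[45,0,0.84,0.32,0,0,0],[45,0,0.96,0.32,0,0,0]],
])

```text
time_s: 10.5
position: [473.0, -149.1, 99.8]
orientation: [[0.0, 1.0, 0.001], [1.0, -0.0, 0.0], [0.0, 0.001, -1.0]]
wrist_force: [0.4, 0.2, -1.4]
width: 52.2
grasp_force: 42.5
```

Emit:
move_arm([
  [[45,0.04,0.12,0,0,0,0],[45,0.081,0.24,0,0,0,0],[45,0.081,0.317,0,0,0,0],[45,0.081,0.317,-0.05,0,0,0],[45,0.081,0.317,-0.16,0,0,0],[45,0.081,0.317,-0.26,0,0,0],[45,0.081,0.317,-0.33,0,0,0],[45,0.081,0.317,-0.36,0,0,0],[45,0.081,0.317,-0.36,0,0,0],[45,0.081,0.317,-0.36,0,0,0]],
])

```text
time_s: 11.33
position: [493.9, -72.1, 9.6]
orientation: [[0.001, 1.0, 0.001], [1.0, -0.001, -0.0], [-0.0, 0.001, -1.0]]
wrist_force: [0.5, -1.2, -1.2]
width: 51.9
grasp_force: 42.9
```

Emit:
move_arm([
  [[62,0,0,0,0,0,0],[62,0,0,0,0,0,0],[62,0,0,0,0,0,0],[62,0,0,0.06,0,0,0],[62,0,0,0.18,0,0,0],[62,0,0,0.3,0,0,0],[68,0,0,0.36,0,0,0],[68,0.03,-0.04,0.36,0,0,0],[68,0.1,-0.16,0.36,0,0,0],[68,0.15,-0.3,0.36,0,0,0]],
])

```text
time_s: 12.17
position: [532.4, -147.1, 99.5]
orientation: [[-0.003, 1.0, 0.002], [1.0, 0.003, -0.0], [-0.0, 0.002, -1.0]]
wrist_force: [1.4, -0.2, -0.1]
width: 67.8
grasp_force: 0.0
```

Emit:
move_arm([
  [[68,0.04,-0.15,0,0,0,0],[68,0.08,-0.3,0,0,0,0],[68,0.11,-0.46,0,0,0,0],[68,0.143,-0.62,0,0,0,0],[68,0.143,-0.78,0,0,0,0],[68,0.143,-0.91,0,0,0,0],[68,0.143,-0.99,0,0,0,0],[68,0.143,-1.0,0,0,0,0],[68,0.143,-1.0,0,0,0,0]],
])

```text
time_s: 12.92
position: [566.0, -398.6, 97.7]
orientation: [[0.003, 1.0, -0.001], [1.0, -0.003, 0.001], [0.001, -0.001, -1.0]]
wrist_force: [-0.2, -0.0, -0.4]
width: 68.1
grasp_force: 0.0
```

Emit:
move_arm([
  [[68,0,-0.009,-0.1,0,0,0],[68,0,-0.009,-0.2,0,0,0],[68,0,-0.009,-0.28,0,0,0],[68,0,-0.009,-0.32,0,0,0],[68,0,-0.009,-0.32,0,0,0],[45,0,-0.009,-0.32,0,0,0],[45,0,-0.009,-0.32,0,0,0],[45,0,-0.009,-0.32,0,0,0],[45,0,-0.009,-0.32,0,0,0]],
])

```text
time_s: 13.67
position: [567.5, -399.6, 20.4]
orientation: [[0.0, 1.0, 0.002], [1.0, -0.0, -0.001], [-0.001, 0.002, -1.0]]
wrist_force: [0.0, 0.3, -1.3]
width: 51.5
grasp_force: 41.9
```

Emit:
move_arm([
  [[45,0,0,0.08,0,0,0],[45,0,0,0.2,0,0,0],[45,0,0,0.32,0,0,0],[45,0,0.08,0.32,0,0,0],[45,0,0.22,0.32,0,0,0],[45,0,0.38,0.32,0,0,0],[45,0,0.54,0.32,0,0,0],[45,0,0.7,0.32,0,0,0],[45,0,0.84,0.32,0,0,0],[45,0,0.96,0.32,0,0,0]],
])

```text
time_s: 14.5
position: [566.7, -156.9, 99.9]
orientation: [[-0.0, 1.0, 0.001], [1.0, 0.0, 0.0], [0.0, 0.001, -1.0]]
wrist_force: [0.6, 0.2, -1.3]
width: 51.2
grasp_force: 42.4
```

Emit:
move_arm([
  [[45,0.03,0.12,0,0,0,0],[45,0.066,0.25,0,0,0,0],[45,0.066,0.35,0,0,0,0],[45,0.066,0.373,0,0,0,0],[45,0.066,0.373,-0.1,0,0,0],[45,0.066,0.373,-0.22,0,0,0],[45,0.066,0.373,-0.32,0,0,0],[45,0.066,0.373,-0.36,0,0,0],[45,0.066,0.373,-0.36,0,0,0],[45,0.066,0.373,-0.36,0,0,0]],
])

```text
time_s: 15.33
position: [583.3, -66.4, 9.4]
orientation: [[0.001, 1.0, 0.0], [1.0, -0.001, -0.0], [-0.0, 0.0, -1.0]]
wrist_force: [0.9, 0.1, -1.9]
width: 51.3
grasp_force: 42.4
```

Emit:
move_arm([
  [[62,0,0,0,0,0,0],[62,0,0,0,0,0,0],[62,0,0,0,0,0,0],[62,0,0,0.06,0,0,0],[62,0,0,0.18,0,0,0],[62,0,0,0.32,0,0,0],[75,0,0,0.48,0,0,0],[75,0,0,0.64,0,0,0],[75,0,0,0.8,0,0,0],[75,0,0,0.88,0,0,0]],
])

```text
time_s: 16.17
position: [585.2, -66.2, 235.2]
orientation: [[0.001, 1.0, 0.007], [1.0, -0.001, -0.001], [-0.001, 0.007, -1.0]]
wrist_force: [1.4, -0.2, 0.2]
width: 75.0
grasp_force: 0.0
```

Emit:
move_arm([
  [[75,0.06,0.12,0,0,0,0.1],[75,0.06,0.24,0,0,0,0.25],[75,0.06,0.38,0,0,0,0.4],[75,0.06,0.52,0,0,0,0.55],[75,0.06,0.66,0,0,0,0.7],[75,0.06,0.8,0,0,0,0.85],[75,0.06,0.92,0,0,0,0.95],[75,0.06,0.96,0,0,0,0.95],[75,0.06,0.96,0,0,0,0.95]],
])

```text
time_s: 16.92
position: [598.1, 176.5, 229.3]
orientation: [[-0.68, 0.733, 0.0], [0.733, 0.68, 0.0], [0.0, 0.001, -1.0]]
wrist_force: [-0.6, -0.3, 0.3]
width: 75.0
grasp_force: 0.0
```

Emit:
move_arm([
  [[75,0,0,0,0,0,0.1],[75,0,0,0,0,0,0.25],[75,0,0,0,0,0,0.4],[75,0,0,0,0,0,0.55],[75,0,0,0,0,0,0.7],[75,0,0,0,0,0,0.85],[75,0,0,0,0,0,0.961],[75,0,0,0,0,0,0.961],[75,0,0,0,0,0,0.961]],
])

```text
time_s: 17.67
position: [598.4, 172.6, 229.3]
orientation: [[-0.997, 0.075, 0.0], [0.075, 0.997, -0.0], [-0.0, -0.0, -1.0]]
wrist_force: [-0.1, -0.6, 0.3]
width: 75.5
grasp_force: 0.0
```

```bash
python3 -c "
from h import *
W=wpose();np.save('pics/w3W.npy',W);snap('wrist','w3');o=ctrl.get_obs();print(o['position'],o['orientation'],o['wrist_force'],o['joints'],o['time_s']);c=ctrl.get_calibration('wrist');print(proj(c,W,(615,181,164)))"
```

```text
[598.3739062  172.8563017  229.25748726] [[-9.97186067e-01  7.49659858e-02  2.21072472e-04]
 [ 7.49659167e-02  9.97186050e-01 -3.06076442e-04]
 [-2.43395707e-04 -2.88642263e-04 -9.99999929e-01]] [ 0.23617035 -0.02333202  0.58033873] [ 2.81409818e-01  3.57684349e-01  9.69721256e-03  1.22268181e+00
 -3.55430993e-04  3.56446144e-01] 17.7167
(np.float64(333.3776575165848), np.float64(276.1219190000959))
```

View pics/w3.png

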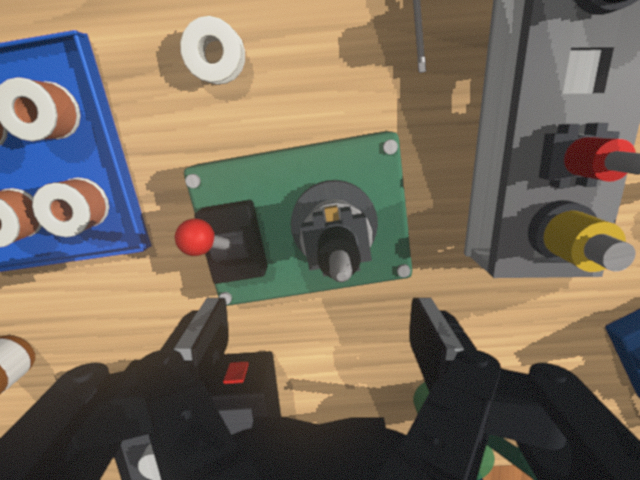

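The wrist view shows the worn arbor in the spindle, with its pin top at (341,265) and one brass dog showing at (332,213). The lever knob is at (195,237), the core at (212,50), the red arbor at (600,158) and the empty hole at (588,70).

```bash
cat >> h.py <<'E'
def cloud(d,cal,W):
    v,u=np.mgrid[0:480,0:640];d=d.astype(float)
    q=np.stack([(u-cal['cx'])/cal['fx']*d,-(v-cal['cy'])/cal['fy']*d,-d],-1)
    return q@W[:3,:3].T+W[:3,3]
def sel(P,d,xy,r,z0,z1):
    m=(d>0)&(np.hypot(P[...,0]-xy[0],P[...,1]-xy[1])<r)&(P[...,2]>z0)&(P[...,2]<z1);return m,P[m]
def circ(p):
    A=np.c_[2*p[:,:2],np.ones(len(p))];s=np.linalg.lstsq(A,(p[:,:2]**2).sum(1),rcond=None)[0]
    return s[0],s[1],np.sqrt(s[2]+s[0]**2+s[1]**2)
E
python3 - <<'E'
from h import *
d=np.load('pics/w3.npy');W=np.load('pics/w3W.npy');c=ctrl.get_calibration('wrist');P=cloud(d,c,W)
im=cv2.imread('pics/w3.png')
def enc(p): return np.round(cv2.minEnclosingCircle(p[:,:2].astype(np.float32))[0]+(cv2.minEnclosingCircle(p[:,:2].astype(np.float32))[1],),1)
for nm,xy,zs in(('worn',(615,181),[(85,95),(101,108),(131,140),(159,170)]),('red',(564,378),[(59,65),(73,80),(103,112),(131,142)])):
  for z0,z1 in zs:
    m,p=sel(P,d,xy,45,z0,z1)
    if len(p)>5: print(nm,z0,len(p),np.round(p.mean(0),1),enc(p),np.round(np.median(p[:,2]),1))
m,p=sel(P,d,(590,90),40,100,170);print('knob',len(p),p.mean(0).round(1),p[:,2].max())
cv2.imwrite('pics/w3c.png',cv2.resize(im[150:310,170:430],None,fx=3,fy=3,interpolation=cv2.INTER_CUBIC))
E
```

```text
worn 85 526 [597.6 184.9  91. ] [613.  185.7  29.5] 91.0
worn 101 1695 [608.  185.4 105. ] [614.5 185.7  30.7] 105.0
worn 131 960 [610.2 185.5 136.8] [614.3 185.9  15.3] 137.0
worn 159 331 [612.8 185.7 162.9] [614.2 185.6   6.9] 163.0
red 59 5254 [558.9 367.6  63.1] [564. 378.  45.] 63.2
red 73 1961 [566.9 376.6  76.9] [574.3 384.5  37.6] 77.0
red 103 1192 [564.3 380.9 108.5] [579.7 382.8  29.9] 109.0
red 131 164 [565.1 381.2 133.2] [565.2 383.6   6.9] 132.8
knob 1244 [590.5  91.3 140.4] 149.1372731203329
```

View pics/w3c.png

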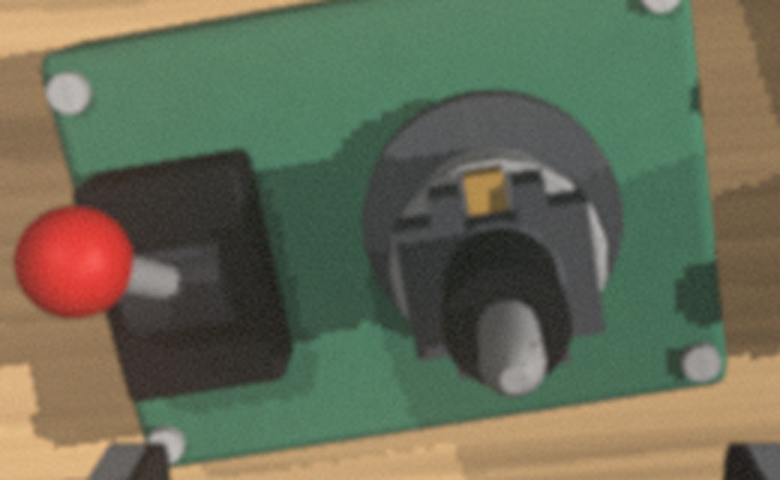

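Emit:
move_arm([
  [[60,0.03,0.03,0,0,0,0],[60,0.064,0.051,0,0,0,0],[60,0.064,0.051,-0.08,0,0,0],[60,0.064,0.051,-0.18,0,0,0],[60,0.064,0.051,-0.28,0,0,0],[60,0.064,0.051,-0.38,0,0,0],[60,0.064,0.051,-0.45,0,0,0],[60,0.064,0.051,-0.484,0,0,0],[60,0.064,0.051,-0.484,0,0,0],[60,0.064,0.051,-0.484,0,0,0]],
])

```text
time_s: 18.55
position: [614.4, 186.6, 108.4]
orientation: [[-0.997, 0.072, -0.0], [0.072, 0.997, -0.0], [0.0, -0.0, -1.0]]
wrist_force: [0.4, -0.6, 0.9]
width: 60.2
grasp_force: 0.0
```

Emit:
move_arm([
  [[20,0,0,0,0,0,0],[20,0,0,0,0,0,0],[20,0,0,0,0,0,0],[20,0,0,0,0,0,0],[20,0,0,0,0,0,0],[20,0,0,0,0,0,0]],
], newtons=80)

```text
time_s: 19.05
position: [615.4, 186.8, 110.0]
orientation: [[-0.997, 0.071, 0.003], [0.071, 0.997, 0.0], [-0.003, 0.0, -1.0]]
wrist_force: [-0.3, -1.5, 5.2]
width: 27.9
grasp_force: 78.8
```

```bash
python3 - <<'E'
from h import *
d=np.load('pics/top0.npy');c=ctrl.get_calibration('top');P=cloud(d,c,c['pose']);im=cv2.imread('pics/top0.png')
m=((P[...,2]>55)&(P[...,2]<68)&(P[...,1]>300)&(P[...,1]<470)&(P[...,0]>300)&(P[...,0]<700)).astype(np.uint8)
p=P[m>0];print(len(p),np.median(p[:,2]));r=cv2.minAreaRect(cv2.convexHull(p[:,:2].astype(np.float32)));print(r,cv2.boxPoints(r))
d=np.load('pics/w3.npy');W=np.load('pics/w3W.npy');c=ctrl.get_calibration('wrist');P=cloud(d,c,W)
# hole in wrist view: low depth inside rack top
M=(P[...,0]>470)&(P[...,0]<535)&(P[...,1]>345)&(P[...,1]<425)
v,u=np.nonzero(M);print(u.min(),u.max(),v.min(),v.max())
top=((P[...,2]>60)&(P[...,2]<66)).astype(np.uint8)
h=cv2.morphologyEx(1-top,cv2.MORPH_OPEN,np.ones((3,3),np.uint8))
k=np.zeros_like(h);k[35:110,555:625]=1
cs=cv2.findContours(h*k,cv2.RETR_EXTERNAL,cv2.CHAIN_APPROX_NONE)[0]
for a in cs:
    if cv2.contourArea(a)>200:
        q=np.array([onz(c,W,*x[0],63)[:2] for x in a],np.float32);r=cv2.minAreaRect(q);print('hole',cv2.boundingRect(a),r,cv2.boxPoints(r).round(1).tolist())
for nm,xy,zs in(('red',(565,382),[(74,80),(104,112),(129,142)]),('drv',(629,377),[(85,140)])):
  for z0,z1 in zs:
    m,p=sel(P,d,xy,27,z0,z1)
    if len(p)>5:
        zt=np.percentile(p[:,2],98);q=p[p[:,2]>zt-2.5];e=cv2.minEnclosingCircle(q[:,:2].astype(np.float32));print(nm,zt,len(q),e,q.mean(0))
E
```

```text
4486 63.38126063248126
((502.36700439453125, 390.5459289550781), (102.68473052978516, 350.4273986816406), 86.23971557617188) [[324.16336 350.805  ]
 [673.83636 327.82318]
 [680.5707  430.28687]
 [330.89764 453.26868]]
494 639 22 120
hole (563, 48, 47, 46) ((501.26531982421875, 388.7925109863281), (30.398090362548828, 32.340946197509766), 86.54214477539062) [[484.20001220703125, 374.6000061035156], [516.5, 372.6000061035156], [518.2999877929688, 403.0], [486.0, 404.8999938964844]]
red 79.16800640519752 1060 ((564.9656372070312, 382.0551452636719), 26.90850067138672) [562.56078364 374.56864773  77.54336289]
red 111.1537260456655 744 ((564.8157958984375, 385.2623291015625), 15.482080459594727) [564.04311896 382.31577626 109.52137296]
red 135.8063661964605 69 ((565.4642333984375, 381.6558837890625), 5.227982521057129) [565.10855473 381.18428028 134.59918435]
drv 133.96244589148824 768 ((628.5274047851562, 381.67596435546875), 11.870718002319336) [628.44926375 381.28491674 133.04093291]
```

Emit:
move_arm([
  [[20,0,0,0.02,0,0,0],[20,0,0,0.05,0,0,0],[20,0,0,0.09,0,0,0],[20,0,0,0.14,0,0,0],[20,0,0,0.19,0,0,0],[20,0,0,0.24,0,0,0],[20,0,0,0.28,0,0,0],[20,0,0,0.28,0,0,0]],
])

```text
time_s: 19.72
position: [615.7, 187.3, 181.1]
orientation: [[-0.998, 0.07, 0.004], [0.07, 0.998, 0.001], [-0.004, 0.002, -1.0]]
wrist_force: [0.9, 0.2, -3.6]
width: 27.7
grasp_force: 79.0
```

Emit:
move_arm([
  [[20,-0.03,0.06,0,0,0,0],[20,-0.1,0.17,0,0,0,0],[20,-0.17,0.3,0,0,0,0],[20,-0.24,0.43,0,0,0,0],[20,-0.31,0.56,0,0,0,0],[20,-0.38,0.68,0,0,0,0],[20,-0.43,0.77,0,0,0,0],[20,-0.452,0.812,0,0,0,0],[20,-0.452,0.812,0,0,0,0],[20,-0.452,0.812,0,0,0,0]],
])

```text
time_s: 20.55
position: [501.0, 389.8, 177.6]
orientation: [[-0.998, 0.069, -0.0], [0.069, 0.998, -0.001], [0.0, -0.001, -1.0]]
wrist_force: [-0.0, 0.6, -3.1]
width: 27.9
grasp_force: 79.3
```

```bash
python3 -c "
from h import *
W=wpose();np.save('pics/w4W.npy',W);im,d=snap('wrist','w4');o=ctrl.get_obs();print(o['position'],o['orientation'],o['wrist_force'],o['width'],o['time_s'],o['joints'])"
```

```text
[501.41444843 389.08799605 177.70787509] [[-9.97502955e-01  7.06247482e-02 -1.71959870e-05]
 [ 7.06247237e-02  9.97502339e-01 -1.11043462e-03]
 [-6.12711284e-05 -1.10887628e-03 -9.99999383e-01]] [-0.51506129 -0.3901826  -3.61853683] 28.239158686765496 20.6 [ 6.60374286e-01  4.03220981e-01 -4.28585889e-02  1.12541149e+00
 -8.66431716e-04  7.31058188e-01]
```

View pics/w4.png

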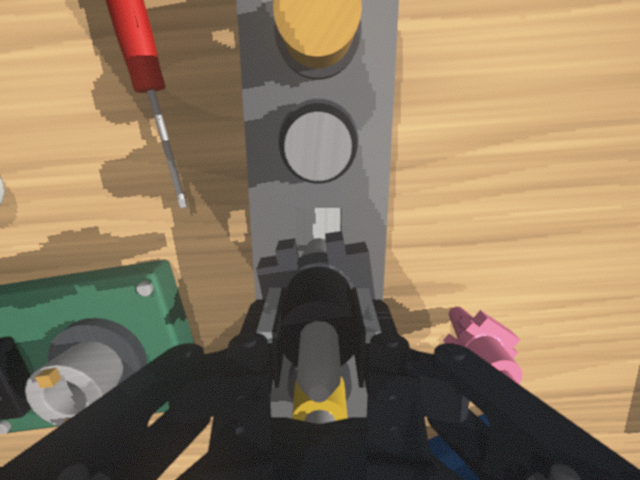

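Emit:
move_arm([
  [[20,0,0,-0.06,0,0,0],[20,0,0,-0.13,0,0,0],[20,0,0,-0.18,0,0,0],[20,0,0,-0.21,0,0,0],[20,0,0,-0.24,0,0,0],[20,0,0,-0.24,0,0,0]],
])

```text
time_s: 21.1
position: [501.1, 388.4, 116.6]
orientation: [[-0.997, 0.072, -0.002], [0.072, 0.997, -0.002], [0.002, -0.002, -1.0]]
wrist_force: [0.2, 0.2, -4.3]
width: 27.6
grasp_force: 79.4
```

Emit:
move_arm([
  [[20,0,0,-0.03,0,0,0],[20,0,0,-0.06,0,0,0],[20,0,0,-0.08,0,0,0],[20,0,0,-0.1,0,0,0],[20,0,0,-0.1,0,0,0]],
])

```text
time_s: 21.52
position: [500.6, 389.4, 91.8]
orientation: [[-0.998, 0.07, -0.001], [0.07, 0.998, -0.001], [0.001, -0.001, -1.0]]
wrist_force: [1.2, 0.0, -4.3]
width: 27.8
grasp_force: 79.4
```

Free. Going down to cmd 81, then to contact.

Emit:
move_arm([
  [[20,0,0,-0.02,0,0,0],[20,0,0,-0.03,0,0,0],[20,0,0,-0.04,0,0,0],[20,0,0,-0.044,0,0,0],[20,0,0,-0.044,0,0,0]],
])

```text
time_s: 21.93
position: [501.2, 389.8, 82.2]
orientation: [[-0.998, 0.07, 0.0], [0.07, 0.998, 0.0], [-0.0, 0.0, -1.0]]
wrist_force: [0.2, 0.2, -3.5]
width: 27.3
grasp_force: 79.5
```

Emit:
move_arm([
  [[20,0,0,-0.005,0,0,0],[20,0,0,-0.008,0,0,0],[60,0,0,-0.008,0,0,0],[60,0,0,-0.008,0,0,0],[60,0,0,-0.008,0,0,0],[60,0,0,-0.008,0,0,0],[60,0,0,0.05,0,0,0],[60,0,0,0.15,0,0,0],[60,0,0,0.28,0,0,0],[60,0,0,0.4,0,0,0]],
])

```text
time_s: 22.77
position: [500.9, 389.5, 182.8]
orientation: [[-0.998, 0.07, -0.001], [0.07, 0.998, -0.001], [0.001, -0.001, -1.0]]
wrist_force: [1.6, 0.5, -0.4]
width: 59.9
grasp_force: 0.0
```

Emit:
move_arm([
  [[60,0.06,0,0.12,0,0,0],[60,0.14,-0.01,0.2,0,0,0],[60,0.2,-0.02,0.2,0,0,0],[60,0.24,-0.02,0.2,0,0,0],[60,0.256,-0.02,0.2,0,0,0],[60,0.256,-0.02,0.2,0,0,0],[60,0.256,-0.02,0.2,0,0,0]],
])

```text
time_s: 23.35
position: [564.7, 384.7, 231.3]
orientation: [[-0.998, 0.071, -0.001], [0.071, 0.998, -0.001], [0.001, -0.001, -1.0]]
wrist_force: [-0.6, -0.5, -0.2]
width: 60.3
grasp_force: 0.0
```

```bash
python3 - <<'E'
from h import *
W=wpose();np.save('pics/w5W.npy',W);im,d=snap('wrist','w5');o=ctrl.get_obs();print(o['position'],o['orientation'],o['wrist_force'],o['width'],o['time_s'])
c=ctrl.get_calibration('wrist');P=cloud(d,c,W)
for nm,xy,zs in(('red',(565,382),[(72,82),(104,112),(129,142)]),('worn',(501,388),[(72,82),(104,112),(129,142)])):
  for z0,z1 in zs:
    m,p=sel(P,d,xy,32,z0,z1)
    if len(p)>5:
        zt=np.median(p[:,2]) if z1<100 else np.percentile(p[:,2],98)-1;q=p[abs(p[:,2]-zt)<2.5];e=cv2.minEnclosingCircle(q[:,:2].astype(np.float32));print(nm,round(zt,1),len(q),np.round(e[0],1),round(e[1],1))
u,v=proj(c,W,(565,382,100));print(u,v)
# rectified flange-top plane crop: sample colours on plane z=77 (orthographic, 6 px/mm)
g=np.array([[onz(c,W,0,0,77)[:2]]])
s=6;xs=np.arange(525,605,1/s);ys=np.arange(342,422,1/s);X,Y=np.meshgrid(xs,ys)
Q=(np.stack([X,Y,np.full_like(X,77)],-1)-W[:3,3])@W[:3,:3]
mu=(c['cx']+c['fx']*Q[...,0]/-Q[...,2]).astype(np.float32);mv=(c['cy']-c['fy']*Q[...,1]/-Q[...,2]).astype(np.float32)
r=cv2.remap(im,mu,mv,cv2.INTER_LINEAR)
big=np.hstack([cv2.resize(im[120:340,200:440],(520,480)),cv2.resize(r,(280,280))]) if 0 else np.hstack([cv2.resize(np.ascontiguousarray(im[130:340,220:440]),(400,400),interpolation=cv2.INTER_CUBIC),cv2.resize(r,(400,400))])
cv2.imwrite('pics/w5c.png',cv2.convertScaleAbs(big[:,:,::-1],alpha=1.6))
E
```

```text
[564.42005789 384.72864952 231.44374803] [[-9.97529753e-01  7.02341647e-02 -1.24627112e-03]
 [ 7.02349368e-02  9.97530305e-01 -5.86924222e-04]
 [ 1.20197108e-03 -6.73006148e-04 -9.99999051e-01]] [ 0.27831799  0.44814187 -0.00233969] 60.23398105431109 23.4
red 77.1 1439 [564.8 384.8] 29.6
red 109.6 779 [565.1 386.1] 15.2
red 137.9 129 [564.6 386. ] 4.8
worn 77.1 1853 [500.9 390.4] 30.0
worn 109.5 1085 [500.6 390.5] 15.0
worn 138.0 160 [500.5 390.4] 4.8
314.63991423378826 223.67548687738216
```

View pics/w5c.png

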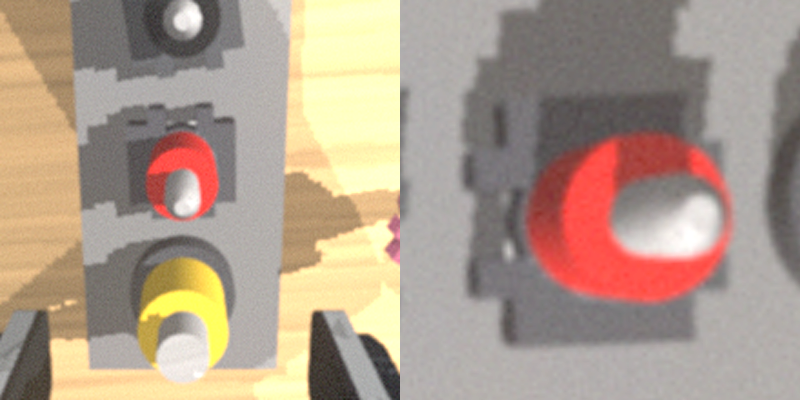

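The crop confirms the choice: a red neck between the black-necked worn arbor and the yellow driver, with its slot opening at the near side (about (183,122) in the left panel). The worn arbor hangs fully down. Next I measure the slot and go look at the empty spindle.

Emit:
move_arm([
  [[60,0.02,-0.08,0,0,0,0],[60,0.05,-0.2,0,0,0,0],[60,0.09,-0.34,0,0,0,0],[60,0.13,-0.48,0,0,0,0],[60,0.16,-0.62,0,0,0,0],[60,0.2,-0.74,0,0,0,0],[60,0.2,-0.79,0,0,0,0],[60,0.2,-0.8,0,0,0,0],[60,0.2,-0.8,0,0,0,0],[60,0.2,-0.8,0,0,0,0]],
])

```text
time_s: 24.23
position: [614.6, 186.1, 232.1]
orientation: [[-0.998, 0.069, -0.0], [0.069, 0.998, 0.001], [0.0, 0.001, -1.0]]
wrist_force: [-0.0, 0.4, -0.0]
width: 60.1
grasp_force: 0.0
```

```bash
cat > rect.py <<'E'
from h import *
def rectify(im,c,W,xy,z,half=40,s=5):
    xs=np.arange(xy[0]-half,xy[0]+half,1/s);ys=np.arange(xy[1]-half,xy[1]+half,1/s);X,Y=np.meshgrid(xs,ys)
    Q=(np.stack([X,Y,np.full_like(X,z)],-1)-W[:3,3])@W[:3,:3]
    return cv2.remap(np.ascontiguousarray(im),(c['cx']+c['fx']*Q[...,0]/-Q[...,2]).astype(np.float32),(c['cy']-c['fy']*Q[...,1]/-Q[...,2]).astype(np.float32),cv2.INTER_CUBIC)
E
python3 - <<'E'
from rect import *
W=wpose();np.save('pics/w6W.npy',W);im,d=snap('wrist','w6');o=ctrl.get_obs();print(o['position'],o['time_s'])
c=ctrl.get_calibration('wrist');P=cloud(d,c,W)
m,p=sel(P,d,(614,186),35,86,94);e=cv2.minEnclosingCircle(p[:,:2].astype(np.float32));print('face',e,np.median(p[:,2]))
hsv=cv2.cvtColor(np.ascontiguousarray(im),cv2.COLOR_RGB2HSV);br=cv2.inRange(hsv,np.array((15,100,60)),np.array((35,255,255)))>0
for sg in(-1,1):
    mm=br&(d>0)&(np.hypot(P[...,0]-614.3,P[...,1]-186)<36)&(sg*(P[...,0]-614.3)>5)&(P[...,2]>97)
    q=P[mm];
    if len(q)>5:
        r=cv2.minAreaRect(q[:,:2].astype(np.float32));print('dog',len(q),q.mean(0).round(1),r)
A=rectify(im,c,W,(614.3,186),99)
W5=np.load('pics/w5W.npy');i5=cv2.imread('pics/w5.png')[:,:,::-1]
B=rectify(i5,c,W5,(565,386),77)
cv2.imwrite('pics/w6c.png',cv2.convertScaleAbs(np.hstack([A,B])[:,:,::-1],alpha=1.5))
d5=np.load('pics/w5.npy');P5=cloud(d5,c,W5)
m,p=sel(P5,d5,(565,386),33,72,81);r=cv2.minAreaRect(p[:,:2].astype(np.float32));print('flange',r)
# slot walls: flange-top points at x<547 : y extent either side
for xa in(539,542,545,548,551):
    q=p[abs(p[:,0]-xa)<1.2];y=np.sort(q[:,1]);g=np.diff(y);i=g.argmax();print(xa,y[i].round(1),y[i+1].round(1),((y[i]+y[i+1])/2).round(1), y[0].round(1),y[-1].round(1))
E
```

```text
[614.68153163 186.43727415 232.05236756] 24.2833
face ((614.4047241210938, 185.8211669921875), 29.581510543823242) 90.93259981549579
dog 254 [596.2 186.1 171.8] ((596.9454345703125, 187.6290740966797), (60.122222900390625, 20.935333251953125), 86.97765350341797)
dog 203 [634.2 190.9 132.8] ((631.11181640625, 186.08493041992188), (23.264564514160156, 60.485416412353516), 0.20019955933094025)
flange ((564.9973754882812, 385.8653564453125), (50.011375427246094, 50.23248291015625), 87.83464813232422)
539 373.2 374.1 373.6 372.4 379.8
542 379.7 394.4 387.1 372.1 401.8
545 379.5 394.2 386.8 363.3 401.7
548 390.7 394.0 392.4 361.6 411.5
551 382.3 383.1 382.7 362.3 411.4
```

View pics/w6c.png

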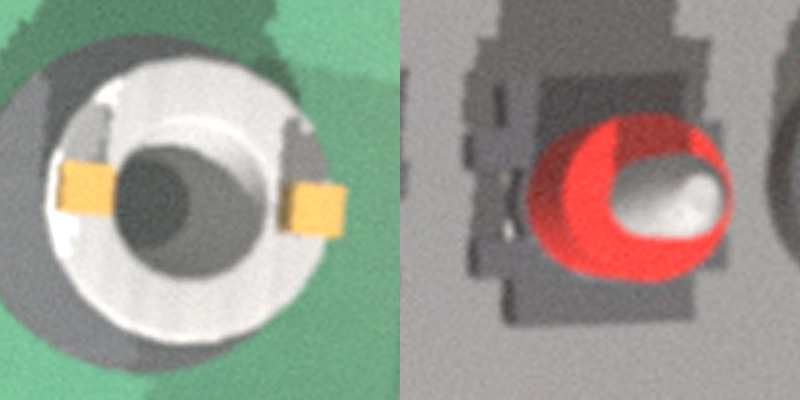

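The left panel shows the spindle with brass dogs at (88,188) and (320,210), so the dogs lie at +5.4°. The arbor slot lies at about -2.4°, which calls for a turn of +7.8°.

Emit:
move_arm([
  [[60,-0.02,0.08,0,0,0,0],[60,-0.05,0.2,0,0,0,0],[60,-0.09,0.34,0,0,0,0],[60,-0.13,0.48,0,0,0,0],[60,-0.16,0.62,0,0,0,0],[60,-0.19,0.74,0,0,0,0],[60,-0.2,0.79,0,0,0,0],[60,-0.2,0.807,0,0,0,0],[60,-0.2,0.807,0,0,0,0]],
])

```text
time_s: 25.03
position: [564.4, 388.2, 231.6]
orientation: [[-0.998, 0.068, -0.0], [0.068, 0.998, -0.001], [0.0, -0.001, -1.0]]
wrist_force: [0.2, -1.1, -0.3]
width: 59.9
grasp_force: 0.0
```

Emit:
move_arm([
  [[60,0,0,-0.08,0,0,0],[60,0,0,-0.2,0,0,0],[60,0,0,-0.32,0,0,0],[60,0,0,-0.44,0,0,0],[60,0,0,-0.54,0,0,0],[60,0,0,-0.59,0,0,0],[60,0,0,-0.604,0,0,0],[60,0,0,-0.604,0,0,0],[60,0,0,-0.604,0,0,0]],
])

```text
time_s: 25.78
position: [566.4, 386.6, 82.7]
orientation: [[-0.997, 0.071, 0.002], [0.071, 0.997, 0.001], [-0.002, 0.001, -1.0]]
wrist_force: [0.3, -0.1, -0.5]
width: 59.8
grasp_force: 0.0
```

Emit:
move_arm([
  [[20,0,0,0,0,0,0],[20,0,0,0,0,0,0],[20,0,0,0,0,0,0],[20,0,0,0,0,0,0],[20,0,0,0,0,0,0],[20,0,0,0,0,0,0]],
])

```text
time_s: 26.28
position: [566.3, 387.0, 83.2]
orientation: [[-0.998, 0.071, 0.003], [0.071, 0.998, 0.001], [-0.003, 0.001, -1.0]]
wrist_force: [-0.7, -1.7, 6.3]
width: 27.6
grasp_force: 78.6
```

Emit:
move_arm([
  [[20,0,0,0.03,0,0,0],[20,0,0,0.08,0,0,0],[20,0,0,0.15,0,0,0],[20,0,0,0.23,0,0,0],[20,0,0,0.31,0,0,0],[20,0,0,0.37,0,0,0],[20,0,0,0.38,0,0,0],[20,0,0,0.38,0,0,0]],
])

```text
time_s: 26.95
position: [565.9, 387.1, 177.8]
orientation: [[-0.998, 0.07, 0.002], [0.07, 0.998, 0.002], [-0.002, 0.002, -1.0]]
wrist_force: [-0.4, 0.6, -4.4]
width: 28.1
grasp_force: 79.2
```

Emit:
move_arm([
  [[20,0.02,-0.06,0,0,0,0],[20,0.05,-0.16,0,0,0,0.04],[20,0.09,-0.28,0,0,0,0.08],[20,0.13,-0.42,0,0,0,0.12],[20,0.16,-0.56,0,0,0,0.16],[20,0.19,-0.68,0,0,0,0.173],[20,0.198,-0.77,0,0,0,0.173],[20,0.198,-0.8,0,0,0,0.173],[20,0.198,-0.8,0,0,0,0.173],[20,0.198,-0.8,0,0,0,0.173]],
])

```text
time_s: 27.78
position: [614.1, 186.4, 175.1]
orientation: [[-0.998, -0.064, -0.002], [-0.064, 0.998, 0.0], [0.002, 0.0, -1.0]]
wrist_force: [0.5, -0.7, -5.8]
width: 27.8
grasp_force: 79.6
```

```bash
python3 - <<'E'
from rect import *
W=wpose();np.save('pics/w7W.npy',W);im,d=snap('wrist','w7');o=ctrl.get_obs();print(o['position'],o['orientation'],o['wrist_force'],o['width'])
c=ctrl.get_calibration('wrist');P=cloud(d,c,W)
zt=o['position'][2]-82.5+77;print('flange top z',zt)
m,p=sel(P,d,(614.5,186),33,zt-4,zt+4);print(len(p),cv2.minAreaRect(p[:,:2].astype(np.float32)),cv2.minEnclosingCircle(p[:,:2].astype(np.float32)))
for xa in(588,590,592,594,596,598):
    q=p[abs(p[:,0]-xa)<1.2];y=np.sort(q[:,1])
    if len(y)>3: g=np.diff(y);i=g.argmax();print(xa,y[i].round(1),y[i+1].round(1),((y[i]+y[i+1])/2).round(1))
for z0,z1 in((zt+29,zt+35),(zt+54,zt+64)):
    m,q=sel(P,d,(614.5,186),20,z0,z1)
    if len(q): print(cv2.minEnclosingCircle(q[:,:2].astype(np.float32)),np.median(q[:,2]))
A=rectify(im,c,W,(614.5,186),zt);B=cv2.resize(np.ascontiguousarray(im[130:430,170:470]),(400,400))
cv2.imwrite('pics/w7c.png',cv2.convertScaleAbs(np.hstack([A,B])[:,:,::-1],alpha=1.5))
E
```

```text
[614.16639423 187.17629138 175.34016463] [[-9.97844643e-01 -6.56088632e-02 -1.24316660e-03]
 [-6.56094745e-02  9.97845272e-01  4.57444319e-04]
 [ 1.21047551e-03  5.38021870e-04 -9.99999123e-01]] [-0.46467567 -0.17633451 -4.46849568] 27.67701216390886
flange top z 169.84016463051867
3283 ((601.1039428710938, 185.433837890625), (27.368549346923828, 50.30281066894531), 4.0337300300598145) ((604.646728515625, 185.7631072998047), 26.703624725341797)
588 177.1 191.2 184.1
590 177.5 191.4 184.4
592 177.7 191.5 184.6
594 177.8 191.7 184.8
596 177.9 180.9 179.4
598 174.4 174.8 174.6
((613.0843505859375, 185.92071533203125), 19.262123107910156) 200.97311985780533
((613.6861572265625, 185.93890380859375), 19.526721954345703) 227.7929438647997
```

View pics/w7c.png

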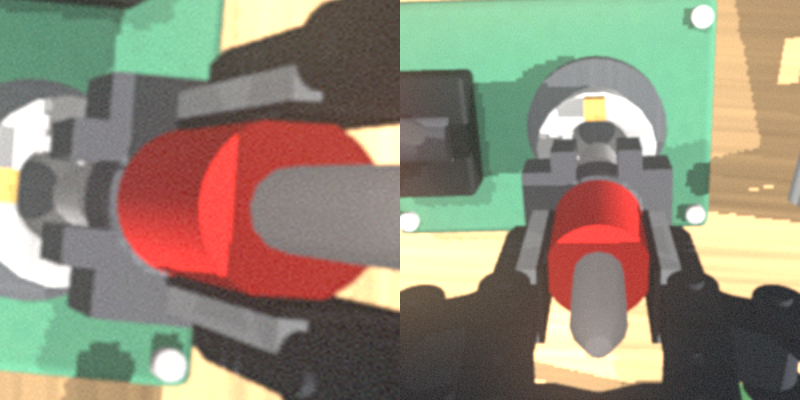

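Emit:
move_arm([
  [[20,0.007,-0.003,0,0,0,0],[20,0.007,-0.003,-0.04,0,0,0],[20,0.007,-0.003,-0.08,0,0,0],[20,0.007,-0.003,-0.12,0,0,0],[20,0.007,-0.003,-0.16,0,0,0],[20,0.007,-0.003,-0.18,0,0,0],[20,0.007,-0.003,-0.18,0,0,0],[20,0.007,-0.003,-0.18,0,0,0]],
])

```text
time_s: 28.5
position: [616.0, 185.7, 130.4]
orientation: [[-0.998, -0.065, -0.001], [-0.065, 0.998, -0.0], [0.001, -0.0, -1.0]]
wrist_force: [-0.2, -0.5, -4.0]
width: 27.7
grasp_force: 79.6
```

Emit:
move_arm([
  [[20,0,0.002,-0.016,0,0,0],[20,0,0.002,-0.03,0,0,0],[20,0,0.002,-0.04,0,0,0],[20,0,0.002,-0.048,0,0,0],[20,0,0.002,-0.048,0,0,0]],
])

```text
time_s: 28.92
position: [616.2, 186.2, 118.6]
orientation: [[-0.998, -0.065, -0.001], [-0.065, 0.998, -0.0], [0.001, -0.0, -1.0]]
wrist_force: [-0.1, -0.8, -3.9]
width: 27.8
grasp_force: 79.6
```

Emit:
move_arm([
  [[20,0,0,-0.01,0,0,0],[20,0,0,-0.018,0,0,0],[20,0,0,-0.024,0,0,0],[20,0,0,-0.024,0,0,0]],
])

```text
time_s: 29.25
position: [616.2, 186.2, 112.6]
orientation: [[-0.998, -0.065, -0.001], [-0.065, 0.998, -0.0], [0.001, -0.0, -1.0]]
wrist_force: [0.3, 0.3, -4.0]
width: 27.5
grasp_force: 79.6
```

Emit:
move_arm([
  [[20,0,0,-0.006,0,0,0],[20,0,0,-0.012,0,0,0],[20,0,0,-0.016,0,0,0],[20,0,0,-0.016,0,0,0]],
])

```text
time_s: 29.58
position: [616.6, 186.4, 111.2]
orientation: [[-0.998, -0.065, 0.001], [-0.065, 0.998, 0.0], [-0.001, 0.0, -1.0]]
wrist_force: [-5.7, -2.1, 9.4]
width: 27.7
grasp_force: 81.2
```

Emit:
move_arm([
  [[60,0,0,0,0,0,0],[60,0,0,0,0,0,0],[60,0,0,0,0,0,0],[60,0,0,0,0,0,0],[60,0,0,0.06,0,0,0],[60,0,0,0.18,0,0,0],[60,0,0,0.32,0,0,0],[60,0,0,0.44,0,0,0],[60,0,0,0.49,0,0,0],[60,0,0,0.49,0,0,0]],
])

```text
time_s: 30.42
position: [618.8, 187.0, 235.9]
orientation: [[-0.998, -0.065, 0.007], [-0.065, 0.998, 0.002], [-0.007, 0.002, -1.0]]
wrist_force: [0.4, 0.1, 0.1]
width: 59.9
grasp_force: 0.0
```

```bash
python3 - <<'E'
from rect import *
W=wpose();np.save('pics/w8W.npy',W);im,d=snap('wrist','w8');o=ctrl.get_obs();print(o['position'],o['time_s'])
c=ctrl.get_calibration('wrist');P=cloud(d,c,W)
for z0,z1 in((86,95),(101,108),(131,140),(156,172)):
    m,p=sel(P,d,(614.5,186),32,z0,z1)
    if len(p):
        zt=np.median(p[:,2]) if z1<150 else np.percentile(p[:,2],98)-1;p=p[abs(p[:,2]-zt)<2.5];e=cv2.minEnclosingCircle(p[:,:2].astype(np.float32));print(z0,len(p),e,zt)
it,dt=snap('top','top8');ct=ctrl.get_calibration('top')
try: print('core top',disc(it,ct,ct['pose'],(304,292),40,(0,0,110),(180,70,255),24))
except Exception as x: print(x)
u,v=proj(c,W,(458,90,24));print(u,v)
try: print('core wrist',disc(im,c,W,(u,v),70,(0,0,130),(180,60,255),24))
except Exception as x: print(x)
cv2.imwrite('pics/w8b.png',cv2.convertScaleAbs(im[:,:,::-1],alpha=1.3))
E
```

```text
[617.74738475 186.7065302  233.37546062] 30.4667
86 542 ((613.2235717773438, 185.66729736328125), 29.76915168762207) 90.88182653700503
101 1658 ((615.4020385742188, 186.46490478515625), 30.4013671875) 105.03206089279217
131 913 ((615.7167358398438, 186.4700927734375), 15.281274795532227) 137.04994133797922
156 152 ((615.2991333007812, 186.67335510253906), 4.795722484588623) 165.7991111741845
core top [458.2  90.1  26.2 457.7  90.   49.9  47.7]
215.9713330626731 6.269059670942681
core wrist [461.4  91.3  28.  467.3  93.   32.6  55. ]
```

View pics/w8b.png

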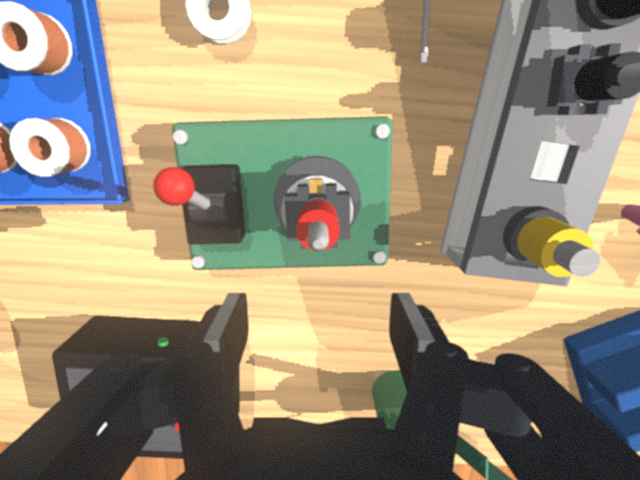

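The arbor is fully home: flange top at 105.0 in camera heights, the same as the worn one was. In the view it stands at (318,235) with a dog showing in its slot. The core is at (220,12), not yet disturbed.

Emit:
move_arm([
  [[70,-0.08,-0.05,0,0,0,0],[70,-0.2,-0.12,0,0,0,0],[70,-0.34,-0.2,0,0,0,0],[70,-0.47,-0.28,-0.04,0,0,0],[70,-0.57,-0.34,-0.12,0,0,0],[70,-0.62,-0.375,-0.22,0,0,0],[70,-0.634,-0.381,-0.28,0,0,0],[70,-0.634,-0.381,-0.286,0,0,0],[70,-0.634,-0.381,-0.286,0,0,0],[70,-0.634,-0.381,-0.286,0,0,0]],
])

```text
time_s: 31.35
position: [458.5, 91.3, 160.0]
orientation: [[-0.998, -0.065, -0.0], [-0.065, 0.998, -0.0], [0.0, 0.0, -1.0]]
wrist_force: [0.8, 0.1, 0.2]
width: 70.1
grasp_force: 0.0
```

```bash
python3 - <<'E'
from rect import *
W=wpose();im,d=snap('wrist','w9');o=ctrl.get_obs();print(o['position'],o['orientation'][0],o['time_s'])
c=ctrl.get_calibration('wrist');P=cloud(d,c,W)
u,v=proj(c,W,(458,90,24));print(u,v)
m=(d>0)&(P[...,2]>20)&(P[...,2]<29)&(np.hypot(P[...,0]-458,P[...,1]-90)<70);p=P[m];e=cv2.minEnclosingCircle(p[:,:2].astype(np.float32));print(len(p),e,np.median(p[:,2]))
print('core wrist',disc(im,c,W,(u,v),90,(0,0,130),(180,60,255),24))
E
```

```text
[459.02790486  91.45846823 160.53365029] [-9.97846041e-01 -6.55938919e-02  8.48107054e-04] 31.4
316.4368026477882 220.57088327233794
2645 ((457.1667175292969, 90.0010757446289), 25.845474243164062) 24.990266629697373
core wrist [455.8  89.9  27.5 456.   89.9  53.8  51.5]
```

Emit:
move_arm([
  [[70,-0.002,0,-0.1,0,0,0],[70,-0.002,0,-0.24,0,0,0],[70,-0.002,0,-0.38,0,0,0],[70,-0.002,0,-0.5,0,0,0],[70,-0.002,0,-0.58,0,0,0],[70,-0.002,0,-0.61,0,0,0],[70,-0.002,0,-0.616,0,0,0],[70,-0.002,0,-0.616,0,0,0],[70,-0.002,0,-0.616,0,0,0]],
])

```text
time_s: 32.15
position: [459.2, 91.5, 7.5]
orientation: [[-0.998, -0.065, 0.002], [-0.065, 0.998, 0.001], [-0.003, 0.0, -1.0]]
wrist_force: [-0.1, -0.3, 0.0]
width: 69.9
grasp_force: 0.0
```

Emit:
move_arm([
  [[45,0,0,0,0,0,0],[45,0,0,0,0,0,0],[45,0,0,0,0,0,0],[45,0,0,0,0,0,0],[45,0,0,0,0,0,0]],
], newtons=30)

```text
time_s: 32.57
position: [459.1, 91.4, 7.9]
orientation: [[-0.998, -0.065, 0.003], [-0.065, 0.998, 0.001], [-0.003, 0.0, -1.0]]
wrist_force: [-1.8, -0.9, 8.2]
width: 51.0
grasp_force: 29.8
```

Emit:
move_arm([
  [[45,0,0,0.06,0,0,0],[45,0,0,0.18,0,0,0],[45,0,0,0.32,0,0,0],[45,0,0,0.48,0,0,0],[45,0,0,0.62,0,0,0],[45,0,0,0.72,0,0,0],[45,0,0,0.74,0,0,0],[45,0,0,0.74,0,0,0]],
])

```text
time_s: 33.23
position: [459.3, 91.4, 193.8]
orientation: [[-0.998, -0.065, 0.006], [-0.065, 0.998, 0.001], [-0.006, 0.001, -1.0]]
wrist_force: [0.3, -0.1, -1.3]
width: 50.9
grasp_force: 31.6
```

Emit:
move_arm([
  [[45,0.06,0.04,0,0,0,0],[45,0.17,0.1,0,0,0,0],[45,0.3,0.18,0,0,0,0],[45,0.43,0.26,0,0,0,0],[45,0.54,0.33,0,0,0,0],[45,0.61,0.37,0,0,0,0],[45,0.633,0.386,0,0,0,0],[45,0.633,0.386,0,0,0,0],[45,0.633,0.386,0,0,0,0],[45,0.633,0.386,0,0,0,0]],
])

```text
time_s: 34.07
position: [614.2, 186.7, 190.3]
orientation: [[-0.998, -0.065, -0.002], [-0.065, 0.998, -0.001], [0.002, -0.001, -1.0]]
wrist_force: [0.1, -0.9, -0.3]
width: 50.6
grasp_force: 31.6
```

```bash
python3 - <<'E'
from rect import *
W=wpose();im,d=snap('wrist','w10');o=ctrl.get_obs();print(o['position'],o['orientation'][0],o['wrist_force'],o['time_s'],o['width'])
c=ctrl.get_calibration('wrist');P=cloud(d,c,W);z=o['position'][2]+4+12
hsv=cv2.cvtColor(np.ascontiguousarray(im),cv2.COLOR_RGB2HSV)
m=(d>0)&(abs(P[...,2]-z-.5)<3)&(hsv[...,2]>120)&(hsv[...,1]<60)&(np.hypot(P[...,0]-616,P[...,1]-187)<32);p=P[m];e=cv2.minEnclosingCircle(p[:,:2].astype(np.float32));print(len(p),e,np.median(p[:,2]),z)
cv2.imwrite('pics/w10b.png',im[150:470,150:490,::-1])
E
```

```text
[614.38022005 186.70712186 190.78905579] [-0.99789792 -0.06479343 -0.0012422 ] [-0.03317593  0.01541488  0.11902853] 34.1167 50.89178315526498
9058 ((612.3155517578125, 187.072998046875), 26.29908561706543) 207.31083599632194 206.78905578649628
```

View pics/w10b.png

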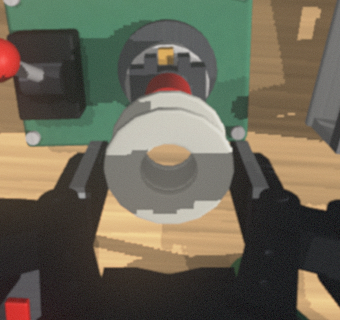

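The core is held level over the arbor, its bore at (168,165) in the crop.

Emit:
move_arm([
  [[45,0.008,-0.002,0,0,0,0],[45,0.008,-0.002,0,0,0,0],[45,0.008,-0.002,-0.03,0,0,0],[45,0.008,-0.002,-0.05,0,0,0],[45,0.008,-0.002,-0.05,0,0,0],[45,0.008,-0.002,-0.05,0,0,0]],
])

```text
time_s: 34.62
position: [617.1, 186.8, 177.8]
orientation: [[-0.998, -0.065, -0.001], [-0.065, 0.998, -0.0], [0.001, -0.0, -1.0]]
wrist_force: [-0.0, -0.1, -0.4]
width: 51.1
grasp_force: 31.6
```

Emit:
move_arm([
  [[45,0,0,-0.03,0,0,0],[45,0,0,-0.06,0,0,0],[45,0,0,-0.09,0,0,0],[45,0,0,-0.11,0,0,0],[45,0,0,-0.12,0,0,0],[45,0,0,-0.12,0,0,0]],
])

```text
time_s: 35.12
position: [617.1, 186.9, 147.4]
orientation: [[-0.998, -0.065, -0.002], [-0.065, 0.998, -0.001], [0.002, -0.0, -1.0]]
wrist_force: [0.4, -0.1, -1.3]
width: 51.2
grasp_force: 31.6
```

Emit:
move_arm([
  [[45,0,0,-0.006,0,0,0],[45,0,0,-0.012,0,0,0],[45,0,0,-0.014,0,0,0],[45,0,0,-0.014,0,0,0]],
])

```text
time_s: 35.45
position: [617.8, 187.1, 145.1]
orientation: [[-0.998, -0.065, 0.0], [-0.065, 0.998, 0.0], [-0.0, 0.0, -1.0]]
wrist_force: [-0.6, 0.2, 0.3]
width: 51.0
grasp_force: 31.6
```

Emit:
move_arm([
  [[45,0,0,-0.004,0,0,0],[45,0,0,-0.004,0,0,0],[64,0,0,-0.004,0,0,0],[64,0,0,-0.004,0,0,0],[64,0,0,-0.004,0,0,0],[64,0,0,0.06,0,0,0],[64,0,0,0.18,0,0,0],[64,0,0,0.3,0,0,0],[64,0,0,0.36,0,0,0],[64,0,0,0.36,0,0,0]],
])

```text
time_s: 36.28
position: [620.0, 187.7, 239.9]
orientation: [[-0.998, -0.065, 0.007], [-0.065, 0.998, 0.002], [-0.007, 0.002, -1.0]]
wrist_force: [0.4, 0.7, 1.3]
width: 64.0
grasp_force: 0.0
```

```bash
python3 - <<'E'
from rect import *
W=wpose();im,d=snap('wrist','w11');o=ctrl.get_obs();print(o['position'],o['wrist_force'],o['time_s'],o['width'])
c=ctrl.get_calibration('wrist');P=cloud(d,c,W)
for z0,z1 in((101,108),(155,168)):
    m,p=sel(P,d,(615.5,187),32,z0,z1)
    if len(p): print(z0,len(p),np.median(p[:,2]),cv2.minEnclosingCircle(p[:,:2].astype(np.float32)))
m=(d>0)&(np.hypot(P[...,0]-590,P[...,1]-91)<35)&(P[...,2]>115);hsv=cv2.cvtColor(np.ascontiguousarray(im),cv2.COLOR_RGB2HSV);m&=(hsv[...,1]>150)&(hsv[...,2]>60)
p=P[m];A=np.c_[2*p,np.ones(len(p))];s=np.linalg.lstsq(A,(p**2).sum(1),rcond=None)[0];print('knob',len(p),s[:3],np.sqrt(s[3]+(s[:3]**2).sum()))
cv2.imwrite('pics/w11b.png',im[:,:,::-1])
E
```

```text
[619.14509826 187.47700154 237.46510701] [-1.02846034 -0.15598907 -0.54291899] 36.3333 63.87423705914373
101 530 105.00736103886751 ((603.4849243164062, 185.50315856933594), 25.391313552856445)
155 4376 161.00736183343855 ((615.6005859375, 187.3310546875), 25.913227081298828)
knob 1157 [591.80604617  88.45284439 135.11057044] 12.462762954505994
```

View pics/w11b.png

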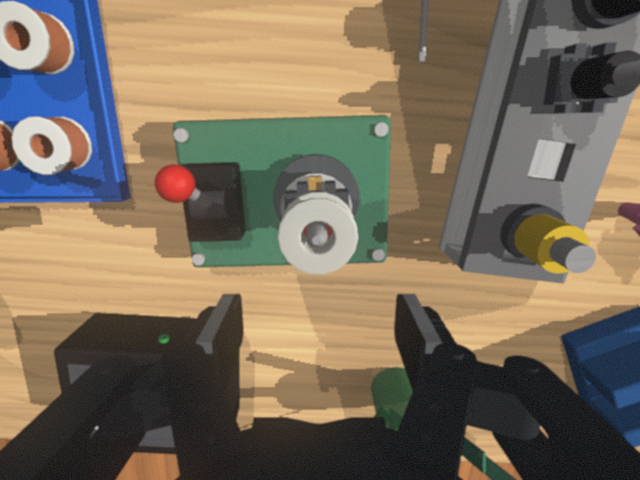

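The core lies on the red neck at (318,235), its top at camera z 161, as it should be. The knob is at (175,183). All the other work is done, so the lever comes next: closed fingers, pushing from its -x side.

Emit:
move_arm([
  [[0,-0.06,-0.08,0,0,0,0],[0,-0.14,-0.2,0,0,0,0],[0,-0.2,-0.32,0,0,0,0],[0,-0.24,-0.38,0,0,0,0],[0,-0.24,-0.39,0,0,0,0],[0,-0.24,-0.39,0,0,0,0],[0,-0.24,-0.39,0,0,0,0]],
])

```text
time_s: 36.92
position: [557.8, 89.9, 234.3]
orientation: [[-0.998, -0.065, -0.001], [-0.065, 0.998, 0.0], [0.001, 0.0, -1.0]]
wrist_force: [-0.1, 0.9, -0.5]
width: -0.1
grasp_force: 0.0
```

```bash
python3 - <<'E'
from rect import *
im,d=snap('top','top12');o=ctrl.get_obs();print(o['position'],o['wrist_force'],o['time_s'],o['width'])
c=ctrl.get_calibration('top');P=cloud(d,c,c['pose'])
hsv=cv2.cvtColor(np.ascontiguousarray(im),cv2.COLOR_RGB2HSV)
for xy in((588.4,-137.8),(498.6,-144),(493.6,-72.2),(583.4,-66)):
    m=(d>0)&(np.hypot(P[...,0]-xy[0],P[...,1]-xy[1])<31)&(P[...,2]>30);p=P[m];print(xy,len(p),cv2.minEnclosingCircle(p[:,:2].astype(np.float32)),np.median(p[:,2]))
cv2.imwrite('pics/top12b.png',cv2.resize(np.ascontiguousarray(im[150:360,140:560,::-1]),None,fx=1.8,fy=1.8))
E
```

```text
[558.06634042  90.21213607 234.39204991] [0.07816227 0.28701728 0.7548673 ] 36.9667 0.16055635125557566
(588.4, -137.8) 315 ((590.81591796875, -136.61355590820312), 26.024110794067383) 40.76688474710045
(498.6, -144) 321 ((500.8880920410156, -144.6024169921875), 26.15605926513672) 40.79773055483406
(493.6, -72.2) 320 ((495.9559631347656, -72.00965881347656), 25.72738265991211) 40.901043010566696
(583.4, -66) 313 ((585.297607421875, -66.72982025146484), 26.00835418701172) 41.02943464582381
```

View pics/top12b.png

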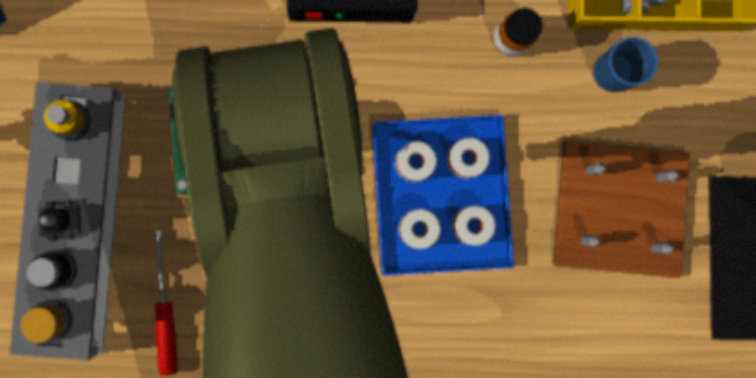

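All four bobbins lie flat in the tray and all posts are bare.

Emit:
move_arm([
  [[0,0,0,-0.08,0,0,0],[0,0,0,-0.2,0,0,0],[0,0,0,-0.32,0,0,0],[0,0,0,-0.42,0,0,0],[0,0,0,-0.458,0,0,0],[0,0,0,-0.458,0,0,0],[0,0,0,-0.458,0,0,0]],
])

```text
time_s: 37.55
position: [558.1, 90.2, 120.7]
orientation: [[-0.998, -0.066, -0.0], [-0.066, 0.998, -0.0], [0.0, 0.0, -1.0]]
wrist_force: [1.2, -0.2, 0.7]
width: 0.4
grasp_force: 0.0
```

Emit:
move_arm([
  [[0,0.03,0.003,0,0,0,0],[0,0.06,0.006,0,0,0,0],[0,0.09,0.008,0,0,0,0],[0,0.12,0.011,0,0,0,0],[0,0.15,0.014,0,0,0,0],[0,0.18,0.017,0,0,0,0],[0,0.21,0.02,0,0,0,0],[0,0.24,0.022,0,0,0,0],[0,0.26,0.024,0,0,0,0],[0,0.26,0.024,0,0,0,0]],
])

```text
time_s: 38.38
position: [624.0, 95.7, 120.3]
orientation: [[-0.998, -0.065, 0.001], [-0.065, 0.998, 0.0], [-0.001, -0.0, -1.0]]
wrist_force: [0.6, 0.1, -0.7]
width: 0.1
grasp_force: 0.0
```

Emit:
move_arm([
  [[0,0.012,0.001,0,0,0,0],[0,0.024,0.002,0,0,0,0],[0,0.03,0.003,0,0,0,0],[0,0.03,0.003,0,0,0,0]],
])

```text
time_s: 38.72
position: [630.4, 96.3, 120.5]
orientation: [[-0.998, -0.065, 0.0], [-0.065, 0.998, -0.0], [-0.0, -0.0, -1.0]]
wrist_force: [-0.7, 0.8, -0.3]
width: -0.4
grasp_force: 0.1
```

Emit:
move_arm([
  [[0,0.012,0.001,0,0,0,0],[0,0.02,0.002,0,0,0,0],[0,0.02,0.002,0,0,0,0]],
])

```text
time_s: 38.97
position: [635.6, 96.9, 120.6]
orientation: [[-0.998, -0.065, 0.0], [-0.065, 0.998, 0.0], [-0.0, 0.0, -1.0]]
wrist_force: [0.8, -0.1, 0.5]
width: -0.5
grasp_force: 0.1
```

Emit:
move_arm([
  [[0,0.008,0.001,0,0,0,0],[0,0.012,0.001,0,0,0,0],[0,0.012,0.001,0,0,0,0]],
])

```text
time_s: 39.22
position: [637.2, 97.0, 120.4]
orientation: [[-0.998, -0.065, -0.002], [-0.065, 0.998, -0.0], [0.002, 0.0, -1.0]]
wrist_force: [-5.1, 0.1, 1.3]
width: -0.1
grasp_force: 2.4
```

```bash
python3 - <<'E'
from rect import *
W=wpose();im,d=snap('wrist','w13');o=ctrl.get_obs();print(o['position'],o['wrist_force'],o['time_s'])
im2,d2=snap('scene','s13');c=ctrl.get_calibration('scene');P=cloud(d2,c,c['pose'])
hsv=cv2.cvtColor(np.ascontiguousarray(im2),cv2.COLOR_RGB2HSV)
m=(d2>0)&(P[...,0]>560)&(P[...,0]<700)&(abs(P[...,1]-91)<35)&(P[...,2]>85)&(hsv[...,1]>150)&((hsv[...,0]<8)|(hsv[...,0]>172))
p=P[m];A=np.c_[2*p,np.ones(len(p))];s=np.linalg.lstsq(A,(p**2).sum(1),rcond=None)[0];print('knob',len(p),p.mean(0),s[:3],np.sqrt(s[3]+(s[:3]**2).sum()))
E
```

```text
[637.22272432  97.01685626 120.40416799] [-5.56956921 -0.22040003  1.81502018] 39.2667
knob 66 [667.31998923  90.9499425  137.0739787 ] [663.85464218  93.43568718 133.21376718] 10.370118977191188
```

Emit:
move_arm([
  [[0,0.006,0,0,0,0,0],[0,0.008,0,0,0,0,0],[0,0.008,0,0,0,0,0],[0,0.008,0,0,0,0,0]],
])

```text
time_s: 39.65
position: [637.4, 97.0, 120.3]
orientation: [[-0.998, -0.065, -0.005], [-0.065, 0.998, -0.0], [0.005, 0.0, -1.0]]
wrist_force: [-10.9, -0.2, 6.9]
width: 0.0
grasp_force: 5.3
```

Emit:
move_arm([
  [[0,-0.04,0,0,0,0,0],[0,-0.12,0,0,0,0,0],[0,-0.2,0,0.06,0,0,0],[0,-0.26,0,0.18,0,0,0],[0,-0.34,-0.1,0.32,0,0,0],[0,-0.44,-0.22,0.44,0,0,0],[0,-0.54,-0.34,0.5,0,0,0],[0,-0.6,-0.46,0.5,0,0,0],[0,-0.6,-0.56,0.5,0,0,0],[0,-0.6,-0.6,0.5,0,0,0]],
])

```text
time_s: 40.48
position: [490.3, -56.1, 247.3]
orientation: [[-0.998, -0.062, 0.004], [-0.062, 0.998, -0.002], [-0.004, -0.002, -1.0]]
wrist_force: [-0.2, 0.3, 0.7]
width: 0.1
grasp_force: 0.0
```

```bash
python3 - <<'E'
from rect import *
for n in('scene','top'):
    im2,d2=snap(n,n+'14');c=ctrl.get_calibration(n);P=cloud(d2,c,c['pose'])
    hsv=cv2.cvtColor(np.ascontiguousarray(im2),cv2.COLOR_RGB2HSV)
    m=(d2>0)&(P[...,0]>560)&(P[...,0]<700)&(abs(P[...,1]-91)<35)&(P[...,2]>85)&(hsv[...,1]>150)&((hsv[...,0]<8)|(hsv[...,0]>172))
    p=P[m];A=np.c_[2*p,np.ones(len(p))];s=np.linalg.lstsq(A,(p**2).sum(1),rcond=None)[0];print('knob',len(p),p.mean(0),s[:3],np.sqrt(s[3]+(s[:3]**2).sum()))
o=ctrl.get_obs();print(o['position'],o['wrist_force'],o['time_s'])
a=cv2.imread('pics/scene14.png');cv2.imwrite('pics/s14c.png',cv2.resize(a[130:330,120:500],None,fx=2.1,fy=2.1))
E
```

```text
knob 70 [667.97656524  91.04887811 137.0815421 ] [664.3914205   93.40266195 133.11006073] 10.594040008360947
knob 101 [660.41857685  95.18049312 140.37367921] [661.65746709  95.16577803 134.01943631] 11.586943366251381
[490.9943215  -54.49992084 246.20139564] [0.69359442 0.67830584 0.25703436] 40.5833
```

View pics/s14c.png

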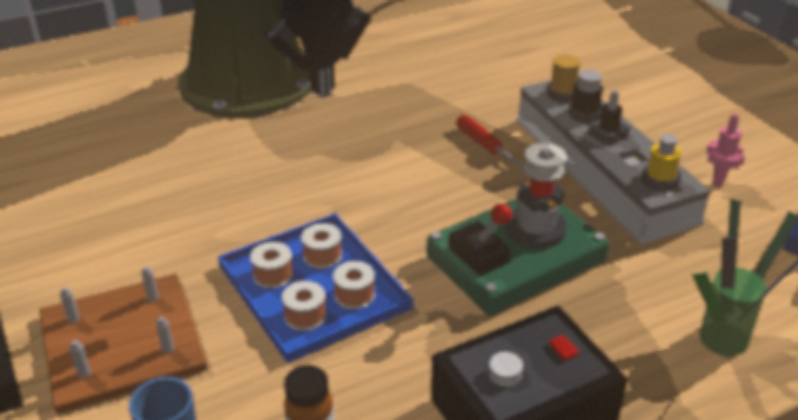

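The final view shows four bobbins in the tray, the core on the red-necked arbor at (543,160) and the worn arbor in the rack at (612,115). The lever is over at its far stop, its knob at (502,213). I am handing the job in.

```bash
python3 -c "
from station import ctrl
print(ctrl.job_done())"
```

```text
the job is handed in; nothing more can be done
None
```

The changeover is finished and handed in at about 41 s: worn arbor in the rack, red arbor seated, four bobbins flat in the tray, core on the red neck, then lever pushed to its far stop. My camera checks agreed, but the hand-in returned no verdict.

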